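Clip a spare time relay into the row on a mounting rail

ROBOT

A 7-joint arm with a two-finger parallel gripper is mounted at the origin on the work surface. World frame = base frame: x ahead of the robot, y to its left, z up, the work surface at z = 0. Lengths are in m, angles in rad, forces in N, time in s.
With the tool pointing down it reaches from about 0.4 to 0.85 m from the base axis. Payload 4.4 kg.
Tool frame: the origin (TCP) lies midway between the tips of the shut fingers; the grasp point (between the pads) lies ctrl.grasp_offset behind it (ctrl.grasp_offset is the distance from the TCP to the grasp point, in m); z points along the fingers, y is the direction in which the jaws open and shut (so a half turn about z gives the same grasp; the last joint's range is limited). The gripper opens to 94 mm and grips with 3 to 60 N. Pads are 16 mm wide; open, the fingers measure 119 mm over their backs; the gripper's body (75 mm by 177 mm) begins 78 mm behind the grasp point.
Start: joints at [-1.306, 0.628, 0.038, 1.517, -0.027, 0.996, -0.02], TCP at [0.211, 0.615, 0.173] pointing down, gripper open.
Joint ranges: [-3.06, 3.06], [-0.37, 2.12], [-1.25, 1.32], [0.18, 2.47], [-1.1, 4.24], [0.23, 1.98], [-2.94, 2.94]. Speed limits (rad/s): [2.57, 2.57, 3.14, 3.14, 3.14, 3.14, 3.14].

INTERFACE

Orientations are given as a rotation vector (axis times angle).
In Python, from workcell import ctrl, inverse_kinematics, cams, hand_in gives the robot as it stands. Calls block until the motion is done:
- ctrl.reach(position, orientation): joint-space move of the TCP to a pose.
- ctrl.move_straight(position, feed=0.15, frame=None): straight line of the TCP; frame=None keeps the orientation; feed is the mean speed in m/s.
- ctrl.set_joints(angles): joint-space move.
- ctrl.move_gripper(opening, squeeze=None): finger opening in m; squeeze is the grip in N (None keeps the last); returns when the fingers have stopped.
- ctrl.sleep(seconds).
- inverse_kinematics(position, orientation): joint angles nearest the present ones, or None.
- cams.grab_frame(name): name is "scene" or "top" or "wrist"; returns the picture (420x560x3 uint8, blue, green, red); there is no depth.
- cams.get_calibration(name): a dict with "fx", "fy", "cx", "cy" (pixels), "xyz" and "orientation" of the camera in the world; the wrist camera has in their place "mount" (4x4, takes a point from camera to tool coordinates, whose origin is the TCP and whose axes are the flange's). Camera axes: x right, y down, z forward; pixel columns grow to the right and rows downward; lengths in m; the calibration is good to about 2 mm. The wrist camera is an equidistant fisheye: a pixel r from the principal point sees the ray r / f radians off the axis. A picture is of the moment at which its call begins: read the wrist's pose just before it. get_calibration takes no time and is no camera call.
A pose or a line that the arm cannot do raises ctrl.Unreachable and nothing moves.
- hand_in(): hands the job in, once; it reports no verdict.
Readings, each from a call of its own:
- ctrl.read_clock(): time.
- ctrl.read_joint_pos(): joint angles.
- ctrl.read_qd(): joint speeds.
- ctrl.read_joint_efforts(): joint torques, N m.
- ctrl.read_ee_pos(): TCP position.
- ctrl.read_ee_rot(): TCP orientation.
- ctrl.read_force(): force on the tool from outside, world axes, zero at the start.
- ctrl.read_wrist_torque(): the same for the moment, N m.
- ctrl.read_finger_gap(): finger opening in m.
Only numpy, scipy, OpenCV 4.12 (cv2) and the standard library are available. Lean on these libraries where they do the work, as an engineer would, in place of code of your own. Each camera call takes 0.05 s, during which the arm holds its last target.

TASK

Fit the spare time relay on the rail of the sloping training board, in the place between the power supply and the breaker: first slide the breaker along the rail to make room, then hook the relay's fixed claw under the rail's upper lip with the relay clearly tilted, and swing its lower end down until the orange sprung foot has snapped in behind the lower lip. Then slide the row up tight, so that power supply, relay and breaker stand side by side with no gap between them. Leave everything else on the bench where it is.

Things in the scene. Friction and masses are not known exactly. Their poses are not given: they have to be found in the camera images.
- relay: The spare time relay, standing free on its back on the bench: slate grey stepped housing, black front, orange dial and foot, 36 wide (its y), 0.12 to 0.24 kg. Origin: mid-width, mid-length, in the back plane that comes to lie on the rail, 8 over the bench. +x to the fixed-claw (upper) end, +z out of the front. Shoulders: x -45 to 45, z 0 to 44. Behind: cheeks x 18.1 to 30 and -30 to -22, down to z -8.
- relay_nose (a point): Middle of the front of the relay's nose (relay z 72), axes as the relay's. The nose stands above the shoulders, x -22.5 to 22.5, z 44 to 72, full width: grip it across its 45 (along x); its sides are flat and the shoulders leave room for the fingertips beside it even when the row is full.
- relay_claw (a point): Inside the relay's fixed claw, at relay x 16.5, z -5.4; axes as the relay's. A rigid ledge over the full width, tip at x 14.5, z -4.6 (down to z -6.8): between it and the back plane is a tapered groove open towards -x, 4.6 high at the mouth, 2.7 at its closed end x 18.1. The rail's upper lip goes into it at a tilt (12 to 30 degrees enters freely); then the relay swings about the lip's outer edge.
- foot (a joint): Orange sprung foot of the relay (m): 0 at rest, grows as it is pushed towards relay -x (at most 0.0045). Its bevelled nose (tip at relay x -15.4, z -3.6) rides over the lower lip as the relay is swung down (about 5 to 15 N on the relay's nose) and springs back to 0 behind it. Its pull tab reaches to relay x -52, z -5 to -2.
- rail_mid (a point): Middle of the steel rail, on the front face of its lips, 95 over the bench. x up the slope (away from the robot), y along the rail (to the left), z square out of the board, 28 degrees from vertical, leaning towards the robot. Hat rail 35 wide: lips to x +-17.5, 2.3 thick (z -2.3 to 0), free underneath from x +-12.5 outwards; plate at z -15. A seated relay's origin and axes agree with the rail's within 1.
- board: Sloping training board, fixed: grey plate in an aluminium frame, 314 wide, 250 long, rising 28 degrees away from the robot. Origin on the bench under rail_mid, x away from the robot, y left, z up. In rail_mid's axes: grey cable duct at x -121 to -86, up to z 22; dark strip with lamps and sockets at x 85 to 121, lamps up to z 22; end clamps at y +-98 to 108, up to z 30.
- psu_seat (a point): Power supply, fixed on the rail: aluminium housing 54 wide with slotted front and green light, same stepped section as the relay (nose x -22.5 to 22.5, z 44 to 72). Point: on the rail face at its middle; axes as rail_mid. It stands 70 to one side or the other of rail_mid; its side is 27 from this point.
- terminals: Row of terminal blocks (beige, blue, green), fixed at the other end of the row, 54 wide along the rail, 66 long, up to 48 out from the rail face. Origin on the bench under its middle.
- breaker (a joint): Position of the breaker along rail_mid's y (m), 0 in the middle. It slides between -0.025 and 0.025, where it meets an end unit; sliding friction 3 N. It stays where it is left.
- breaker_seat (a point): Breaker: cream housing 36 wide, black slot and blue toggle in its front, same stepped section as the relay (nose x -22.5 to 22.5, z 44 to 72; toggle to z 83 within 12 of the middle). Point: on the rail face at its middle, axes as rail_mid. At the start its gap to the power supply is 17 to 33, too small for the relay; with the breaker at the far end it is 50.
- battery: 9 V block battery, black and copper, 48 x 26 x 18, lying in front of the board. Leave alone.
- screwdriver: Screwdriver, green handle, 190 long, lying. Leave alone.
- glue: White glue bottle with blue cap, 38 diameter, 135 high, standing. Leave alone.
- mouse: Black computer mouse, 108 x 60 x 34. Leave alone.
- meter: Dark grey hand multimeter lying on its back, 140 x 72 x 43. Leave alone.
- small_breaker: Narrow cream breaker lying on its side, 90 x 72 x 18; not the part to fit. Leave alone.
- parts_bin: Blue open bin of small parts, 100 x 75 x 35, on the other side of the board from the relay. Leave alone.
There are look-alikes about, which are no part of the job. Leave any pink or red look-alike of the relay alone.

How it is judged:
On the way, in this order (a step that is already met when the one before it is completed fails the run):
1. the relay's claw is hooked under the rail's upper lip, beside the power supply, with the relay still tilted by more than 8 degrees (x of relay_claw in the frame of rail_mid between 0.011 and 0.0165 m and z of relay_claw in the frame of rail_mid between -0.0085 and -0.0036 m and angle between the z axis of relay and the z axis of rail_mid, either way round above 0.14 rad and distance between relay and psu_seat below 0.075 m), for 0.1 s.
2. the relay is swung down flat on the rail and its foot has snapped in (angle between the z axis of relay and the z axis of rail_mid, either way round below 0.035 rad and angle between the y axis of relay and the y axis of rail_mid, either way round below 0.035 rad and x of relay in the frame of rail_mid between -0.0025 and 0.0025 m and z of relay in the frame of rail_mid between -0.0016 and 0.0016 m and x of relay_claw in the frame of rail_mid above 0.01 m and value of joint foot below 0.0012 m), for 0.2 s.
At the end, for the whole second after the job is handed in: The relay lies flat on the rail (2 degrees, 1.6 mm), claw up, its foot sprung back (under 1.2 mm), at rest; gaps power supply to relay and relay to breaker under 2.5 mm (all of step 2 and distance between relay and psu_seat below 0.0475 m and distance between relay and breaker_seat below 0.0385 m and linear speed of relay below 0.02 m/s); the robot touches nothing.
It fails at once if something else on the bench is shifted by more than 25 mm (distance of any of battery, screwdriver, glue, mouse, meter, small_breaker, parts_bin from where it was at the start of the episode above 0.025 m).
It also fails if it takes over 54 s, if anything falls off the work surface, if the arm or the gripper's body presses on something with over 40 N, if the wrist force passes 120 N, or if a joint passes its speed limit or range.

## Working session

There is one attempt and no reset: what is moved stays moved. The work goes in short steps, each a Python script; the robot and the scene stay as the last script left them, time stands still between calls to the robot, and variables do not carry over. Pictures are saved under pics/ and viewed, and the job is handed in when it is done.

```bash
ls; mkdir -p pics
python3 - <<'E'
from workcell import ctrl, inverse_kinematics, cams
import cv2
for n in ("scene","top","wrist"):
    cv2.imwrite(f"pics/a_{n}.png",cams.grab_frame(n)); print(n,cams.get_calibration(n))
print(ctrl.read_clock(),ctrl.read_ee_pos(),ctrl.read_ee_rot(),ctrl.grasp_offset,ctrl.read_finger_gap(),ctrl.read_force())
E
```

```text
pics
scene {'fx': 447.48747839159313, 'fy': 447.48747839159313, 'cx': 284.2932154844264, 'cy': 213.8867547538767, 'xyz': array([1.32408387, 0.83914356, 1.00894766]), 'orientation': array([-0.95234203, -2.3367081 ,  1.16255452])}
top {'fx': 411.69614760035586, 'fy': 411.69614760035586, 'cx': 277.21176782396765, 'cy': 209.06452956289507, 'xyz': array([0.26097948, 0.01724302, 1.12126157]), 'orientation': array([-2.13772886,  2.13875243, -0.23211018])}
wrist {'fx': 325.19226210127806, 'fy': 325.19226210127806, 'cx': 278.3553203448205, 'cy': 211.75820942725397, 'mount': array([[-2.34803936e-04, -9.63902481e-01, -2.66255427e-01,
         7.82256909e-02],
       [ 9.99999844e-01, -9.14162332e-05, -5.50927985e-04,
        -1.43969453e-03],
       [ 5.06700783e-04, -2.66255515e-01,  9.63902352e-01,
        -2.11492603e-01],
       [ 0.00000000e+00,  0.00000000e+00,  0.00000000e+00,
         1.00000000e+00]])}
0.15 [0.2109037  0.61426091 0.17259266] [-5.17145569e-01 -3.09850894e+00  2.19774758e-03] 0.0188 0.09415190627309938 [0.25413289 0.24315033 0.69159222]
```

View pics/a_scene.png

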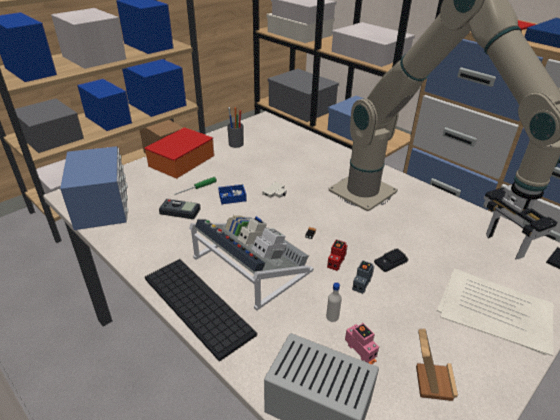

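View pics/a_top.png

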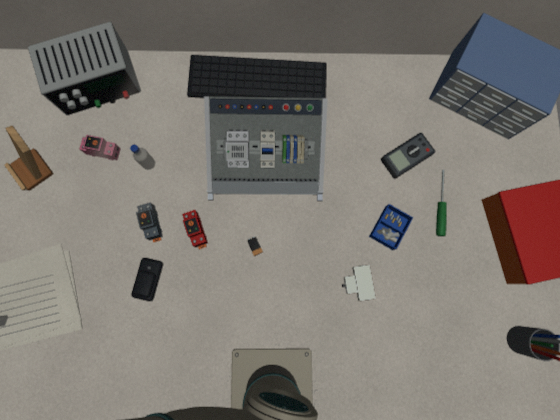

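View pics/a_wrist.png

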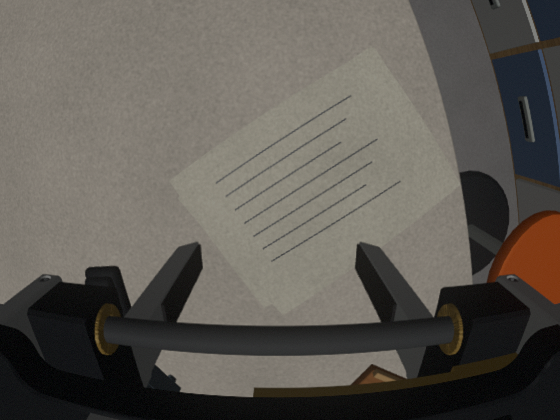

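Run:
```python
import cv2,numpy as np
t=cv2.imread("pics/a_top.png"); s=cv2.imread("pics/a_scene.png")
a=cv2.resize(t[85:210,195:335],None,fx=5,fy=5,interpolation=cv2.INTER_CUBIC)[:600,:700]
cv2.imwrite("pics/b_board.png",a[:600,:700])
a=cv2.resize(t[190:250,125:220],None,fx=8,fy=8,interpolation=cv2.INTER_CUBIC)
cv2.imwrite("pics/b_relay.png",a)
cv2.imwrite("pics/b_scene.png",cv2.resize(s[200:310,180:390],None,fx=3.8,fy=3.8,interpolation=cv2.INTER_CUBIC)[:600,:800])
```

```text
(no output)
```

View pics/b_board.png

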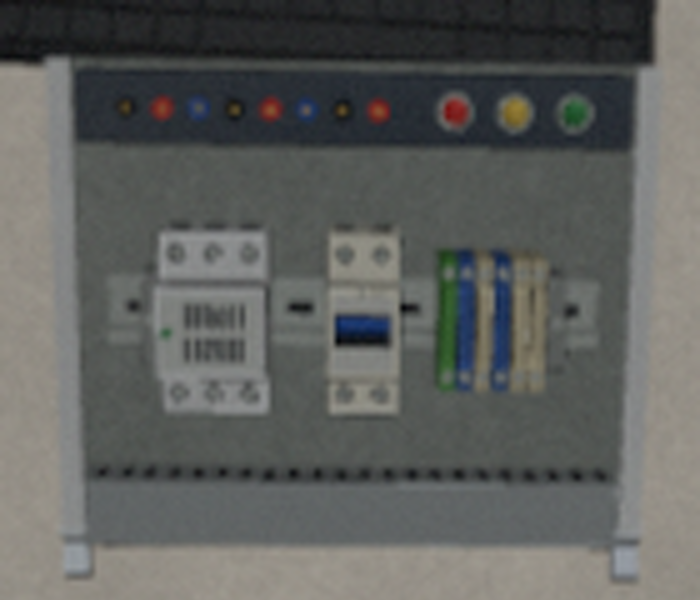

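View pics/b_relay.png

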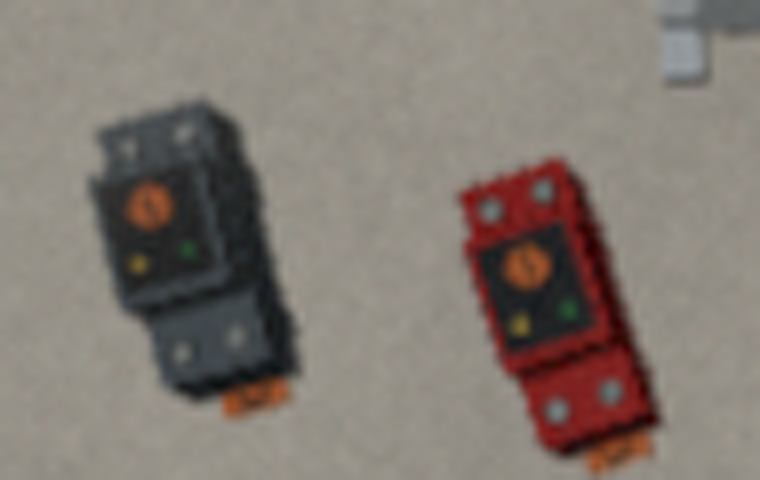

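View pics/b_scene.png

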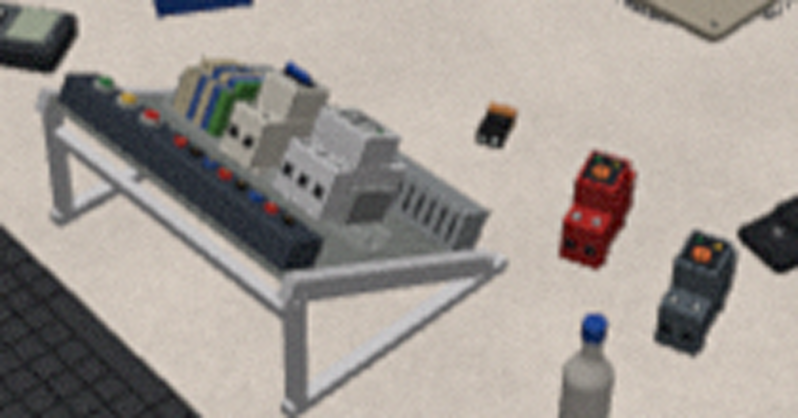

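Top view: slate-grey candidate at (149,221), red one at (195,229), pink one at (99,148). The slate one (black front, orange dial at (143,216), orange foot at (157,239)) matches the description, and the crop confirms it. The power supply is at (237,150), the breaker at (267,150) and the terminals at (293,150).

```bash
cat > h.py <<'E'
import numpy as np, cv2
from scipy.spatial.transform import Rotation as R
from workcell import ctrl, inverse_kinematics, cams, hand_in
def ray(name,uv,pose=None):
    c=cams.get_calibration(name); u=(uv[0]-c['cx'])/c['fx']; v=(uv[1]-c['cy'])/c['fy']
    if name!='wrist':
        d=R.from_rotvec(c['orientation']).apply([u,v,1]); return np.array(c['xyz']),d/np.linalg.norm(d)
    r=np.hypot(u,v); d=np.array([np.sin(r)*u/r,np.sin(r)*v/r,np.cos(r)]) if r>1e-9 else np.array([0,0,1.])
    M=c['mount']; p,rv=pose; T=R.from_rotvec(rv)
    return np.array(p)+T.apply(M[:3,3]),T.apply(M[:3,:3]@d)
def onplane(name,uv,p0,n,pose=None):
    o,d=ray(name,uv,pose); n=np.array(n,float); return o+d*(np.dot(np.array(p0)-o,n)/np.dot(d,n))
def onz(name,uv,z,pose=None): return onplane(name,uv,[0,0,z],[0,0,1],pose)
def proj(name,P,pose=None):
    c=cams.get_calibration(name)
    if name!='wrist':
        q=R.from_rotvec(c['orientation']).inv().apply(np.array(P)-c['xyz']); return np.array([c['cx']+c['fx']*q[0]/q[2],c['cy']+c['fy']*q[1]/q[2]])
    M=c['mount']; p,rv=pose; t=R.from_rotvec(rv).inv().apply(np.array(P)-p); q=M[:3,:3].T@(t-M[:3,3])
    rr=np.hypot(q[0],q[1]); th=np.arctan2(rr,q[2]); return np.array([c['cx']+c['fx']*th*q[0]/rr,c['cy']+c['fy']*th*q[1]/rr])
def snap(fn):
    pose=(np.array(ctrl.read_ee_pos()),np.array(ctrl.read_ee_rot()))
    im=cams.grab_frame('wrist'); cv2.imwrite(fn,im); np.save(fn[:-4]+'.npy',np.array(pose)); return im,pose
def frame(yaw,lean):
    # object frame: x ahead rotated by yaw, then pitched so z leans toward robot by lean
    return R.from_euler('z',yaw)*R.from_euler('y',-lean)
def rv(objR):
    # tool: z=-obj z; y = +-obj x
    return objR
E
python3 - <<'E'
from h import *
c=[onz('top',(125+u/8,190+v/8),.08) for u,v in [(93,180),(200,160),(228,288),(122,308)]]
c=np.array(c); print(c, c.mean(0)); 
print([np.linalg.norm(c[i]-c[i-1]) for i in range(4)])
x=(c[0]+c[1]-c[2]-c[3]); print('yaw',np.degrees(np.arctan2(x[1],x[0])))
# board: frame feet at bottom (robot-side) crop (77,560),(625,560); rail ends
for n,p,z in [('footL',(77,575),0.02),('footR',(625,575),.02),('railL',(108,305),.095),('railR',(600,305),.095),('rlLtop',(108,275),.103),('rlLbot',(108,345),.087)]:
    print(n,onz('top',(195+p[0]/5,85+p[1]/5),z))
E
```

```text
[[0.4463674  0.34200369 0.08      ]
 [0.45291237 0.3086447  0.08      ]
 [0.41175608 0.29768314 0.08      ]
 [0.40534382 0.3305232  0.08      ]] [0.42909492 0.31971368 0.08      ]
[np.float64(0.04259971792878233), np.float64(0.03399498331481461), np.float64(0.04259103781608145), np.float64(0.03346022502475445)]
yaw 15.274170297074578
footL [0.49201863 0.16411432 0.02      ]
footR [ 0.49296504 -0.13514513  0.02      ]
railL [0.61975514 0.14185297 0.095     ]
railR [ 0.62168483 -0.11488015  0.095     ]
rlLtop [0.63321371 0.14126606 0.103     ]
rlLbot [0.60068082 0.14230707 0.087     ]
```

```bash
cat >> h.py <<'E'
def trv(objR,s):
    M=objR.as_matrix(); x,y,z=M.T
    return R.from_matrix(np.c_[s*y,s*x,-z]).as_rotvec()
E
python3 - <<'E'
from h import *
for s in (1,-1):
    for n,p,o in [('rel',(.429,.32,.19),frame(np.radians(14),0)),('rel',(.429,.32,.055),frame(np.radians(14),0)),
        ('board',np.array((.62,.013,.095))+frame(0,np.radians(28)).apply([0,0,.16]),frame(0,np.radians(28))),
        ('brk',np.array((.62,.013,.095))+frame(0,np.radians(28)).apply([0,-.03,.047]),frame(0,np.radians(28))),
        ('hook',np.array((.62,.03,.095))+frame(0,np.radians(8)).apply([0,0,.06]),frame(0,np.radians(8)))]:
        q=inverse_kinematics(p,trv(o,s)); print(s,n,None if q is None else np.round(q,2))
E
```

```text
1 rel [-0.91  0.46  0.31  1.82 -0.18  0.89 -0.27]
1 rel [-0.83  0.64  0.2   1.95 -0.22  0.57 -0.23]
1 board [-0.58  0.21  0.56  2.25 -0.37  0.23  0.28]
1 brk [ 0.34  0.48 -0.51  2.24  1.69  0.26 -1.68]
1 hook [-0.37  0.55  0.4   1.82 -0.32  0.69  0.2 ]
-1 rel [-0.33  0.49 -0.54  1.81  0.3   0.93  2.39]
-1 rel [-0.37  0.68 -0.5   1.94  0.52  0.65  2.19]
-1 board [ 0.73  0.31 -1.06  2.23  1.01  0.46  2.03]
-1 brk [ 0.34  0.48 -0.51  2.24  1.69  0.26  1.46]
-1 hook [ 0.14  0.54 -0.37  1.8   0.33  0.71  2.74]
```

Run:
```python
from h import *
ctrl.reach([.429,.32,.15],trv(frame(np.radians(14.5),0),1))
im,pose=snap('pics/c_relay.png')
print(ctrl.read_clock(),pose,np.round(ctrl.read_joint_pos(),2))
for s in (1,-1):
  for L in (28,):
    o=frame(0,np.radians(L))
    for y in (-.04,0.013,.03):
      for h in (.047,.10,.16):
        q=inverse_kinematics(np.array((.62,y,.095))+o.apply([0,0,h]),trv(o,s)); print(s,y,h,None if q is None else np.round(q,2))
```

```text
1.575 (array([0.4282412, 0.3220443, 0.1499738]), array([-1.91855541e+00, -2.48649518e+00, -1.23291081e-03])) [-0.89  0.51  0.28  1.87 -0.2   0.79 -0.24]
1 -0.04 0.047 [ 0.74  0.65 -1.06  2.23  1.61  0.59 -1.51]
1 -0.04 0.1 [ 0.56  0.39 -0.7   2.24  1.24  0.28 -1.2 ]
1 -0.04 0.16 [-0.37  0.21  0.49  2.25 -0.56  0.26  0.59]
1 0.013 0.047 [ 0.61  0.65 -1.06  2.23  1.61  0.64 -1.63]
1 0.013 0.1 [ 0.29  0.35 -0.52  2.25  1.23  0.26 -1.32]
1 0.013 0.16 [-0.61  0.21  0.6   2.26 -0.42  0.24  0.33]
1 0.03 0.047 [ 0.57  0.65 -1.06  2.23  1.61  0.67 -1.66]
1 0.03 0.1 [ 0.24  0.36 -0.51  2.25  1.25  0.28 -1.37]
1 0.03 0.16 [-0.66  0.22  0.6   2.25 -0.33  0.23  0.2 ]
-1 -0.04 0.047 [ 0.52  0.52 -0.69  2.23  1.64  0.33  1.57]
-1 -0.04 0.1 [ 0.79  0.5  -1.06  2.23  1.37  0.49  1.83]
-1 -0.04 0.16 [ 0.32  0.2  -0.34  2.23  0.28  0.24  2.89]
-1 0.013 0.047 [ 0.61  0.65 -1.06  2.23  1.61  0.64  1.51]
-1 0.013 0.1 [ 0.65  0.5  -1.06  2.24  1.4   0.55  1.68]
-1 0.013 0.16 [ 0.02  0.19 -0.16  2.24  0.38  0.25  2.66]
-1 0.03 0.047 [ 0.57  0.65 -1.06  2.23  1.61  0.67  1.48]
-1 0.03 0.1 [ 0.61  0.5  -1.06  2.24  1.4   0.57  1.64]
-1 0.03 0.16 [-0.03  0.19 -0.15  2.24  0.45  0.26  2.55]
```

View pics/c_relay.png

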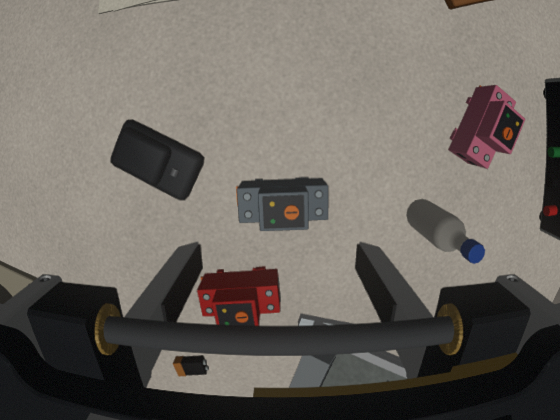

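Run:
```python
import cv2
from h import *
im=cv2.imread('pics/c_relay.png'); p=np.load('pics/c_relay.npy')
cv2.imwrite('pics/c_crop.png',cv2.resize(im[170:240,230:335],None,fx=7,fy=7,interpolation=cv2.INTER_CUBIC))
print(proj('wrist',p[0],p), proj('wrist',[.429,.32,.08],p))
```

```text
[280.48215465 237.11776964] [280.28421574 212.9028571 ]
```

View pics/c_crop.png

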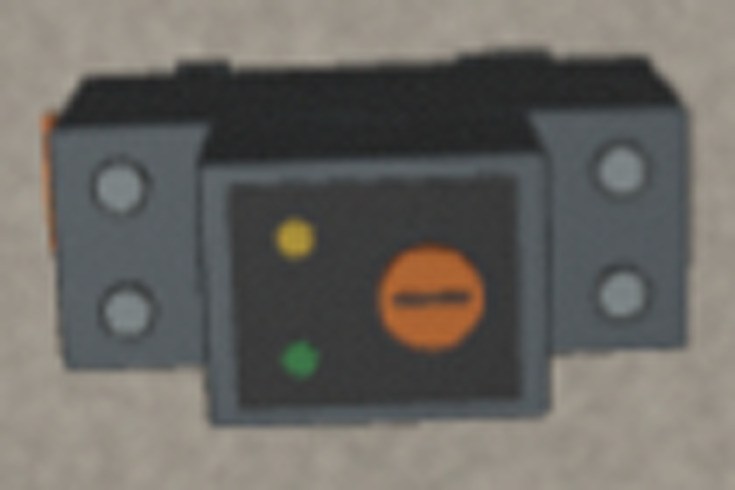

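The crop confirms it: slate nose with black front, orange dial, foot at the left (relay −x). Nose-front corners in the crop: (203,167), (547,152), (550,412), (212,422).

Run:
```python
from h import *
p=np.load('pics/c_relay.npy')
c=np.array([onz('wrist',(230+(u+.5)/7-.5,170+(v+.5)/7-.5),.08,p) for u,v in [(203,167),(547,152),(550,412),(212,422)]])
print(c.mean(0),[np.linalg.norm(c[i]-c[i-1]) for i in range(4)])
x=c[1]+c[2]-c[0]-c[3]; print(np.degrees(np.arctan2(x[1],x[0])))
# now view of the board: tool vertical-ish lean
o=frame(0,np.radians(14))
for s in (1,-1):
  q=inverse_kinematics(np.array([.60,.013,.27]),trv(o,s)); print(s,None if q is None else np.round(q,2))
```

```text
[0.43142958 0.32243884 0.08      ] [np.float64(0.034020329849267714), np.float64(0.04360154791742586), np.float64(0.034652210007310044), np.float64(0.04416612609352543)]
16.856828535377005
1 [-0.42  0.34  0.46  1.81 -0.22  0.78  0.14]
-1 [ 0.18  0.34 -0.35  1.8   0.21  0.79  2.87]
```

Run:
```python
from h import *
ctrl.reach([.60,.01,.25],trv(frame(0,np.radians(15)),1))
im,pose=snap('pics/d_board.png')
print(ctrl.read_clock(),pose,np.round(ctrl.read_joint_pos(),2))
```

```text
2.9833 (array([0.59964177, 0.01207496, 0.24937359]), array([2.08001527, 2.08587246, 0.2739584 ])) [-0.4   0.36  0.44  1.86 -0.23  0.7   0.16]
```

View pics/d_board.png

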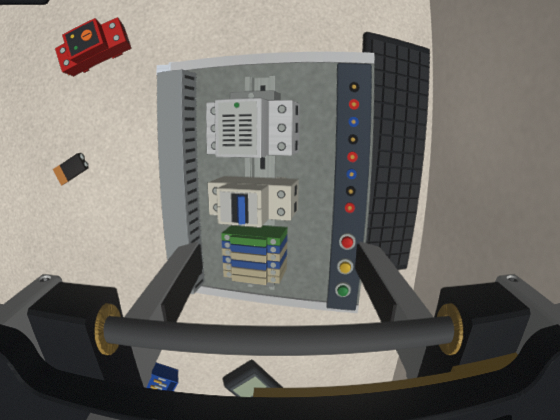

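Run:
```python
import cv2
im=cv2.imread('pics/d_board.png')
cv2.imwrite('pics/d_crop.png',cv2.resize(im[70:190,190:310],None,fx=5,fy=5,interpolation=cv2.INTER_CUBIC))
cv2.imwrite('pics/d_crop2.png',cv2.resize(im[170:290,190:310],None,fx=5,fy=5,interpolation=cv2.INTER_CUBIC))
```

```text
(no output)
```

View pics/d_crop.png

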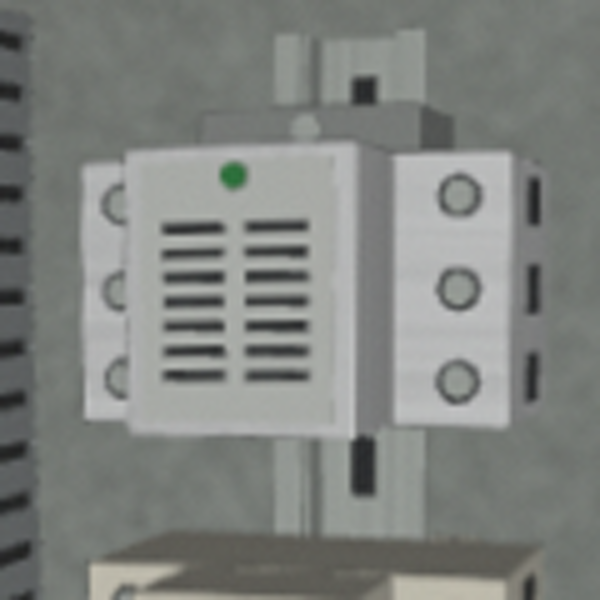

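View pics/d_crop2.png

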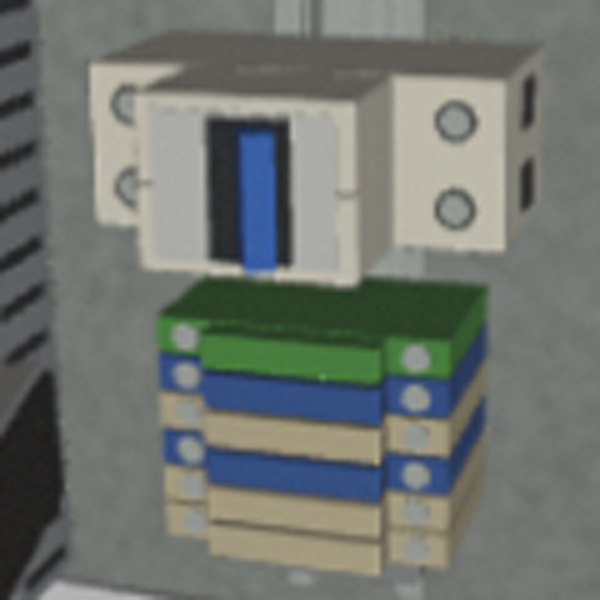

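```bash
cat >> h.py <<'E'
def tri(*rays):
    A=np.zeros((3,3));b=np.zeros(3)
    for o,d in rays:
        P=np.eye(3)-np.outer(d,d);A+=P;b+=P@o
    x=np.linalg.solve(A,b); return x,[np.linalg.norm((np.eye(3)-np.outer(d,d))@(x-o)) for o,d in rays]
def tri2(*rays): # xz intersection
    A=[];b=[]
    for o,d in rays:
        n=np.array([-d[2],d[0]]);n/=np.linalg.norm(n);A.append(n);b.append(n@o[[0,2]])
    return np.linalg.lstsq(np.array(A),np.array(b),rcond=None)[0]
E
cat > m.py <<'E'
from h import *
p=np.load('pics/d_board.npy')
W1=lambda u,v: ray('wrist',(190+(u+.5)/5-.5,70+(v+.5)/5-.5),p)
W2=lambda u,v: ray('wrist',(190+(u+.5)/5-.5,170+(v+.5)/5-.5),p)
T=lambda u,v: ray('top',(195+(u+.5)/5-.5,85+(v+.5)/5-.5))
E
python3 - <<'E'
from m import *
mm=lambda a:np.round(np.array(a)*1000,1)
pairs=[('psuLED',W1(233,175),T(167,333)),('psuTL',W1(357,147),T(155,288)),('psuTR',W1(355,435),T(265,288)),('psuBL',W1(125,152),T(155,376)),('psuBR',W1(127,428),T(268,380)),
('bTL',W2(358,100),T(330,288)),('bTR',W2(358,283),T(398,288)),('bBL',W2(135,98),T(330,378)),('bBR',W2(140,266),T(398,378))]
for n,a,b in pairs:
    x,e=tri(a,b); print(n,mm(x),mm(e))
up=tri2(W1(425,490),T(300,278)); lo=tri2(W1(275,490),T(300,345)); print('lips',mm(up),mm(lo),'w',mm(np.linalg.norm(up-lo)),np.degrees(np.arctan2(*(up-lo)[::-1])),mm((up+lo)/2))
# known-plane method: assume rail mid (X,95) lips
for X in (.615,.62,.625):
  o=frame(0,np.radians(28)); r=np.array([X,0,.095]); n=o.apply([0,0,1])
  f=lambda rr,h: o.inv().apply(rr[0]+rr[1]*(((r+n*h-rr[0])@n)/(rr[1]@n))-r)
  print(X,'wr lip',mm(f(W1(425,490),0)),mm(f(W1(275,490),0)),mm(f(W1(425,40),0)),'top lip',mm(f(T(300,278),0)),mm(f(T(300,345),0)))
  for nm,a,b in pairs: print('   ',nm,mm(f(a,.072)),mm(f(b,.072)))
E
```

```text
psuLED [582.4 105.9 164.6] [0.3 0.3]
psuTL [603.8 111.2 168.6] [0.2 0.2]
psuTR [603.9  58.8 168.4] [0.6 0.6]
psuBL [564.  111.7 154.5] [0.3 0.3]
psuBR [564.8  58.6 144.1] [1.3 1.3]
bTL [605.5  27.4 163.6] [0.9 0.9]
bTR [603.5  -5.8 170.3] [0.6 0.6]
bBL [564.7  27.3 149.2] [0.6 0.6]
bBR [564.3  -6.  150.1] [0.9 0.9]
lips [631.8 107.5] [600.7  92.4] w 34.6 25.92894292312032 [616.2 100. ]
0.615 wr lip [19.9 39.9  0. ] [-15.4  39.   -0. ] [ 19.8 140.4  -0. ] top lip [20.3 43.   0. ] [-14.6  43.2   0. ]
    psuLED [  2.1 106.5  72. ] [  3.2 106.   72. ]
    psuTL [ 25.2 110.8  72. ] [ 24.9 111.3  72. ]
    psuTR [24.7 59.4 72. ] [25.3 58.2 72. ]
    psuBL [-19.1 111.8  72. ] [-18.  112.4  72. ]
    psuBR [-19.6  60.2  72. ] [-19.6  57.2  72. ]
    bTL [25.  29.3 72. ] [25.6 26.8 72. ]
    bTR [24.6 -5.6 72. ] [25.8 -6.1 72. ]
    bBL [-19.2  27.8  72. ] [-18.5  26.8  72. ]
    bBR [-19.7  -5.6  72. ] [-18.3  -6.5  72. ]
0.62 wr lip [14.9 39.6 -0. ] [-20.6  38.6   0. ] [ 14.8 140.7  -0. ] top lip [15.5 43.1  0. ] [-19.4  43.3  -0. ]
    psuLED [ -3.2 106.7  72. ] [ -1.7 106.2  72. ]
    ps
[... 207 characters left out ...]
72. ] [20.8 26.8 72. ]
    bTR [19.5 -6.4 72. ] [21.1 -6.2 72. ]
    bBL [-24.6  27.3  72. ] [-23.3  26.9  72. ]
    bBR [-25.2  -6.4  72. ] [-23.1  -6.6  72. ]
0.625 wr lip [10.  39.3 -0. ] [-25.9  38.3  -0. ] [  9.8 141.1  -0. ] top lip [10.8 43.2  0. ] [-24.3  43.3  -0. ]
    psuLED [ -8.5 106.8  72. ] [ -6.5 106.5  72. ]
    psuTL [ 15.1 111.2  72. ] [ 15.4 111.7  72. ]
    psuTR [14.5 58.9 72. ] [15.8 58.4 72. ]
    psuBL [-30.1 112.2  72. ] [-27.7 112.8  72. ]
    psuBR [-30.6  59.7  72. ] [-29.4  57.4  72. ]
    bTL [14.9 28.3 72. ] [16.1 26.9 72. ]
    bTR [14.4 -7.2 72. ] [16.3 -6.2 72. ]
    bBL [-30.1  26.8  72. ] [-28.2  26.9  72. ]
    bBR [-30.7  -7.2  72. ] [-28.   -6.6  72. ]
```

```bash
cat > fit.py <<'E'
from h import *
from scipy.optimize import least_squares
rng=np.random.default_rng(0); Q=[];P=[];O=[]
import time; t0=time.time()
while len(Q)<150 and time.time()-t0<120:
    p=[rng.uniform(.35,.7),rng.uniform(-.4,.4),rng.uniform(.05,.4)]
    o=(R.from_rotvec(rng.uniform(-.5,.5,3))*R.from_rotvec(trv(frame(rng.uniform(-1.5,1.5),.2),rng.choice([1,-1])))).as_rotvec()
    q=inverse_kinematics(p,o)
    if q is not None: Q.append(q);P.append(p);O.append(o)
Q=np.array(Q);P=np.array(P);RO=R.from_rotvec(np.array(O)); print(len(Q),ctrl.read_clock()); np.savez('ik.npz',Q=Q,P=P,O=np.array(O))
def fk(par,Q):
    par=par.reshape(8,6); n=len(Q); Rr=R.identity(n); t=np.zeros((n,3))
    for i in range(8):
        t=t+Rr.apply(np.tile(par[i,3:],(n,1))); Rr=Rr*R.from_rotvec(par[i,:3])
        if i<7: Rr=Rr*R.from_rotvec(np.c_[np.zeros(n),np.zeros(n),Q[:,i]])
    return Rr,t
def res(par):
    Rr,t=fk(par,Q); return np.r_[(t-P).ravel(),.3*(RO.inv()*Rr).as_rotvec().ravel()]
al=[0,-90,90,90,90,90,-90,0]; a=[0,0,0,.0525,.0775,0,.076,0]; d=[.267,0,.293,0,.3425,0,.097,.17]
best=None
for k in range(40):
    sg=rng.choice([1,-1],8) if k else np.ones(8)
    x0=np.zeros((8,6))
    for i in range(8):
        A=np.radians(al[i])*sg[i]; x0[i,0]=A; x0[i,3:]=[a[i],-np.sin(A)*d[i],np.cos(A)*d[i]]
    x0[0,2]=rng.uniform(-3,3); x0[0,:3]=[0,0,x0[0,2]]; x0[7,:3]=[0,0,rng.uniform(-3,3)]
    r=least_squares(res,x0.ravel(),max_nfev=150)
    if best is None or r.cost<best.cost: best=r; print(k,r.cost,np.sqrt(np.mean(r.fun**2)))
    if best.cost<1e-3: break
np.save('fk.npy',best.x)
E
timeout 500 python3 fit.py
```

```text
150 2.9833
0 20.124297689965562 0.21147260232298845
1 18.08492609659019 0.20047125644114
2 16.902485785517896 0.19380680979618106
7 15.715630176249757 0.186878630704231
12 15.715630068211874 0.18687863006187777
13 1.2805180640174317e-19 1.6868893555347708e-11
```

```bash
cat > plan.py <<'E'
from h import *
from scipy.optimize import least_squares
par=np.load('fk.npy').reshape(8,6)
LO=np.array([-3.06,-.37,-1.25,.18,-1.1,.23,-2.94]);HI=np.array([3.06,2.12,1.32,2.47,4.24,1.98,2.94])
def fk(q,all=False):
    Rr=R.identity(); t=np.zeros(3); pts=[]
    for i in range(8):
        t=t+Rr.apply(par[i,3:]); Rr=Rr*R.from_rotvec(par[i,:3])
        pts.append(t)
        if i<7: Rr=Rr*R.from_rotvec([0,0,q[i]])
    return (t,Rr,np.array(pts)) if all else (t,Rr)
def ik(p,o,seed,w=.003):
    Ro=R.from_rotvec(o).inv(); seed=np.clip(seed,LO+.05,HI-.05)
    f=lambda q:(lambda t,r: np.r_[(t-p)*10,(Ro*r).as_rotvec()*3,w*(q-seed)])(*fk(q))
    r=least_squares(f,seed,bounds=(LO+.04,HI-.04)); 
    r=least_squares(lambda q:(lambda t,rr: np.r_[(t-p)*10,(Ro*rr).as_rotvec()*3,1e-6*(q-r.x)])(*fk(q)),r.x,bounds=(LO+.04,HI-.04))
    return r.x if np.linalg.norm(r.fun[:6])<1e-3 else None
RM=np.array([.6177,.0152,.095]); L28=np.radians(28)
def rail(theta=0): return R.from_euler('y',-L28+theta)   # relay orientation at tilt theta
def onrail(p): return RM+rail().apply(np.array(p))
H=.047
E
cat > p1.py <<'E'
from plan import *
o0=rail(); yb=.0108-.0152
def seq(s):
    hk=rail(np.radians(20))
    # lip top corner rail(17.5,0)->relay (10.5,0)
    hooko=lambda X,Z:onrail([.0175,.0355-.0152,0])-hk.apply([X,0,Z])
    g=frame(np.radians(16),0)
    return [('A',onrail([0,yb,.11]),trv(o0,s)),('B',onrail([0,yb,.048]),trv(o0,s)),('C',onrail([0,-.025,.048]),trv(o0,s)),('D',onrail([0,-.025,.11]),trv(o0,s)),
     ('E',np.array([.431,.322,.13]),trv(g,s)),('F',np.array([.431,.322,.055]),trv(g,s)),('G',np.array([.431,.322,.22]),trv(g,s)),
     ('H',hooko(.0105,-.05)+hk.apply([0,0,H]),trv(hk,s)),('I',hooko(.0105,0)+hk.apply([0,0,H]),trv(hk,s)),('J',hooko(.017,0)+hk.apply([0,0,H]),trv(hk,s)),
     ('K',onrail([0,.0203,H]),trv(o0,s)),('L',onrail([0,.0203,.11]),trv(o0,s)),('M',onrail([0,-.025,.11]),trv(o0,s))]
if __name__=='__main__':
    rng=np.random.default_rng(1); q0=np.array(ctrl.read_joint_pos())
    print(fk(q0)[0],ctrl.read_ee_pos())
    for s in (1,-1):
        S=seq(s); layers=[[q0]]
        for n,p,o in S:
            c=[]
            for k in range(25):
                sd=layers[-1][rng.integers(len(layers[-1]))]+rng.normal(0,.3,7) if k%2 and layers[-1] else rng.uniform(LO,HI)
                q=ik(p,o,sd,.001)
                if q is not None: c.append(q)
            layers.append(c)
        cost=[np.zeros(1)];bp=[]
        for a,b in zip(layers,layers[1:]):
            Dm=np.array([[np.abs(x-y).max()**2 + .02/np.min(np.r_[y-LO,HI-y]) for x in a] for y in b])+cost[-1][None]
            bp.append(Dm.argmin(1));cost.append(Dm.min(1))
        i=cost[-1].argmin();print(s,cost[-1][i]);path=[]
        for l in range(len(S),0,-1): path.append(layers[l][i]); i=bp[l-1][i]
        path=path[::-1]; np.save(f'path{s}.npy',path)
        for (n,_,_),q in zip(S,path): print(n,np.round(q,2))
E
python3 p1.py
```

```text
[0.59970113 0.01220538 0.24934112] [0.59970113 0.01220538 0.24934112]
1 5.351458345953008
A [ 0.33  0.33 -0.56  2.25  1.16  0.27 -1.24]
B [ 0.5   0.56 -0.86  2.24  1.62  0.49 -1.66]
C [ 0.58  0.57 -0.89  2.24  1.63  0.49 -1.61]
D [ 0.6   0.4  -0.86  2.25  1.27  0.38 -1.3 ]
E [-0.06  0.73 -1.03  1.86  0.75  1.   -1.14]
F [-0.14  0.8  -0.89  1.92  0.84  0.85 -1.22]
G [-0.04  0.59 -1.03  1.75  0.56  1.12 -0.98]
H [ 0.36  0.55 -0.73  1.75  0.52  0.89 -0.59]
I [ 0.42  0.66 -0.85  1.79  0.71  0.86 -0.76]
J [ 0.54  0.77 -1.12  1.8   0.91  1.   -0.93]
K [ 0.53  0.62 -1.01  2.23  1.61  0.63 -1.69]
L [ 0.54  0.42 -0.95  2.24  1.32  0.49 -1.45]
M [ 0.69  0.44 -1.    2.24  1.32  0.46 -1.34]
-1 5.40864657352411
A [ 0.67  0.46 -1.06  2.24  1.35  0.52  1.73]
B [ 0.55  0.59 -0.93  2.24  1.62  0.54  1.49]
C [ 0.59  0.58 -0.91  2.24  1.62  0.5   1.53]
D [ 0.58  0.39 -0.82  2.25  1.26  0.36  1.86]
E [-0.08  0.72 -1.    1.86  0.73  0.98  2.02]
F [-0.13  0.81 -0.91  1.92  0.86  0.86  1.91]
G [-0.01  0.62 -1.11  1.75  0.61  1.16  2.12]
H [ 0.44  0.6  -0.88  1.75  0.62  0.94  2.46]
I [ 0.4   0.65 -0.82  1.79  0.69  0.85  2.41]
J [ 0.49  0.71 -1.    1.8   0.82  0.93  2.29]
K [ 0.53  0.63 -1.01  2.23  1.61  0.63  1.45]
L [ 0.58  0.45 -1.01  2.24  1.34  0.52  1.67]
M [ 0.7   0.45 -1.02  2.24  1.32  0.47  1.79]
```

Run:
```python
from plan import *
P=np.load('path1.npy'); q0=np.array(ctrl.read_joint_pos())
qa=ik(onrail([0,-.0044,.11]),trv(rail(),1),P[3]); print(np.round(qa,2))
names='0ABCDEFGHIJKLM'
for n,a,b in [('0A',q0,qa),('DE',P[3],P[4]),('GH',P[6],P[7])]:
    for t in np.linspace(0,1,6):
        x,r,pts=fk(a+(b-a)*t,True); print(n,np.round(x,3),'z',np.round(r.apply([0,0,1]),2),'jts z',np.round(pts[3:7,2],2),np.round(pts[4],2))
```

```text
[ 0.55  0.4  -0.86  2.25  1.29  0.41 -1.36]
0A [0.6   0.012 0.249] z [ 0.26  0.   -0.97] jts z [ 0.95  0.45  0.62 -0.41] [ 0.78 -0.02  0.45]
0A [ 0.566 -0.029  0.208] z [ 0.2  -0.1  -0.97] jts z [ 0.9   0.38  0.67 -0.45] [0.74 0.01 0.38]
0A [ 0.551 -0.053  0.185] z [ 0.21 -0.15 -0.96] jts z [ 0.84  0.33  0.71 -0.47] [0.7  0.04 0.33]
0A [ 0.552 -0.055  0.174] z [ 0.28 -0.16 -0.95] jts z [ 0.78  0.3   0.74 -0.47] [0.65 0.08 0.3 ]
0A [ 0.56  -0.033  0.176] z [ 0.37 -0.11 -0.92] jts z [ 0.73  0.28  0.77 -0.45] [0.6  0.11 0.28]
0A [0.566 0.011 0.192] z [ 0.47  0.   -0.88] jts z [ 0.68  0.29  0.82 -0.41] [0.55 0.14 0.29]
DE [ 0.566 -0.01   0.192] z [ 0.47  0.   -0.88] jts z [ 0.68  0.29  0.82 -0.41] [0.55 0.11 0.29]
DE [0.577 0.052 0.18 ] z [ 0.42  0.02 -0.91] jts z [ 0.63  0.3   0.79 -0.44] [0.57 0.21 0.3 ]
DE [0.569 0.121 0.166] z [ 0.34  0.03 -0.94] jts z [ 0.58  0.31  0.74 -0.47] [0.57 0.31 0.31]
DE [0.542 0.191 0.151] z [ 0.25  0.03 -0.97] jts z [ 0.53  0.32  0.68 -0.51] [0.55 0.42 0.32]
DE [0.495 0.26  0.138] z [ 0.13  0.03 -0.99] jts z [ 0.48  0.34  0.62 -0.53] [0.52 0.51 0.34]
DE [0.431 0.322 0.13 ] z [-0.  0. -1.] jts z [ 0.42  0.35  0.54 -0.55] [0.47 0.61 0.35]
GH [0.431 0.322 0.22 ] z [ 0.  0. -1.] jts z [ 0.52  0.48  0.63 -0.46] [0.53 0.62 0.48]
GH [0.477 0.278 0.213] z [ 0.02  0.01 -1.  ] jts z [ 0.54  0.46  0.63 -0.46] [0.6  0.55 0.46]
GH [0.518 0.227 0.208] z [ 0.05  0.02 -1.  ] jts z [ 0.55  0.45  0.63 -0.47] [0.67 0.47 0.45]
GH [0.555 0.169 0.203] z [ 0.07  0.02 -1.  ] jts z [ 0.57  0.44  0.64 -0.47] [0.73 0.38 0.44]
GH [0.586 0.105 0.2  ] z [ 0.11  0.01 -0.99] jts z [ 0.59  0.43  0.64 -0.47] [0.77 0.28 0.43]
GH [0.609 0.035 0.198] z [ 0.14 -0.   -0.99] jts z [ 0.61  0.42  0.65 -0.47] [0.8  0.18 0.42]
```

```bash
cat >> plan.py <<'E'
def chk(qs,n=6):
    zs=[]
    for a,b in zip(qs,qs[1:]):
        for t in np.linspace(0,1,n): zs.append(np.round(fk(a+(b-a)*t)[0],3))
    return np.array(zs)
E
python3 - <<'E'
from plan import *
P=np.load('path1.npy'); q0=np.array(ctrl.read_joint_pos())
for lean,z in ((10,.25),(10,.28),(15,.25)):
  w=ik(np.array([.60,.0,z]),trv(frame(0,np.radians(lean)),1),P[3]); print(lean,z,None if w is None else np.round(w,2))
  if w is None: continue
  qa=ik(onrail([0,-.0044,.10]),trv(rail(),1),w); print(np.round(qa,2)); print(chk([q0,w,qa]))
E
```

```text
10 0.25 [ 0.67  0.6  -1.16  1.74  0.71  1.07 -0.71]
[ 0.74  0.56 -1.21  2.24  1.43  0.66 -1.48]
[[ 0.6    0.012  0.249]
 [ 0.57   0.022  0.209]
 [ 0.552  0.026  0.188]
 [ 0.551  0.024  0.186]
 [ 0.568  0.017  0.206]
 [ 0.6    0.     0.25 ]
 [ 0.6    0.     0.25 ]
 [ 0.604 -0.017  0.233]
 [ 0.605 -0.024  0.219]
 [ 0.602 -0.021  0.207]
 [ 0.591 -0.009  0.196]
 [ 0.571  0.011  0.183]]
10 0.28 [ 0.69  0.58 -1.19  1.69  0.67  1.13 -0.67]
[ 0.74  0.56 -1.21  2.24  1.43  0.66 -1.48]
[[ 0.6    0.012  0.249]
 [ 0.572  0.027  0.214]
 [ 0.555  0.032  0.199]
 [ 0.554  0.031  0.204]
 [ 0.57   0.021  0.23 ]
 [ 0.6    0.     0.28 ]
 [ 0.6    0.     0.28 ]
 [ 0.606 -0.02   0.256]
 [ 0.609 -0.029  0.236]
 [ 0.606 -0.026  0.219]
 [ 0.594 -0.012  0.201]
 [ 0.571  0.011  0.183]]
15 0.25 [ 0.71  0.55 -1.17  1.84  0.76  0.94 -0.76]
[ 0.73  0.55 -1.19  2.24  1.42  0.64 -1.48]
[[ 0.6    0.012  0.249]
 [ 0.57   0.016  0.209]
 [ 0.552  0.016  0.188]
 [ 0.551  0.014  0.186]
 [ 0.568  0.009  0.205]
 [ 0.6    0.     0.25 ]
 [ 0.6    0.     0.25 ]
 [ 0.601 -0.012  0.234]
 [ 0.6   -0.017  0.22 ]
 [ 0.595 -0.014  0.208]
 [ 0.586 -0.005  0.196]
 [ 0.571  0.011  0.183]]
```

```bash
cat >> plan.py <<'E'
def st(tag=''):
    print(tag,'t',round(ctrl.read_clock(),2),'p',np.round(ctrl.read_ee_pos(),4),'F',np.round(ctrl.read_force(),1),'gap',round(ctrl.read_finger_gap(),4))
def inrail(p=None): 
    return np.round(rail().inv().apply((np.array(ctrl.read_ee_pos()) if p is None else p)-RM)*1000,2)
def rel(a,b): return np.degrees((R.from_rotvec(a).inv()*R.from_rotvec(b)).magnitude())
E
python3 - <<'E'
from plan import *
P=np.load('path1.npy')
w=ik(np.array([.60,.0,.28]),trv(frame(0,np.radians(10)),1),P[3])
A=onrail([0,-.0044,.10]); qa=ik(A,trv(rail(),1),w)
ctrl.set_joints(w); ctrl.set_joints(qa); st('A'); ctrl.sleep(.2); st('A+'); print('cmd',A,inrail())
print(rel(ctrl.read_ee_rot(),trv(rail(),1)),np.round(np.array(ctrl.read_joint_pos())-qa,4))
snap('pics/e.png')
E
```

```text
A t 5.23 p [0.572  0.0109 0.184 ] F [ 0.4 -1.2  1.3] gap 0.0936
A+ t 5.43 p [0.5723 0.0109 0.1842] F [-0.1  0.1 -0.3] gap 0.094
cmd [0.57075284 0.0108     0.18329476] [  1.77  -4.26 100.1 ]
0.12192026697470584 [-0.0005 -0.0001  0.0002 -0.0028 -0.0007  0.0005  0.0006]
```

View pics/e.png

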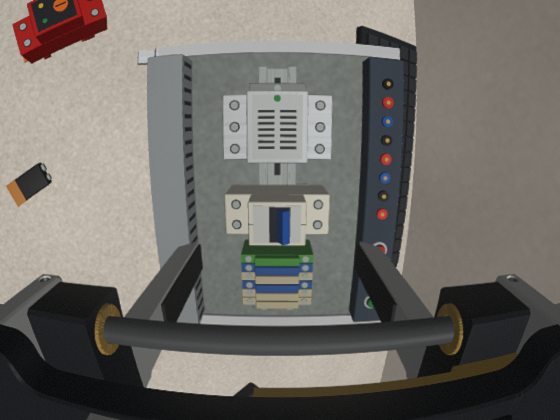

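Run:
```python
import cv2
im=cv2.imread('pics/e.png')
cv2.imwrite('pics/e1.png',cv2.resize(im[60:260,215:345],None,fx=3,fy=3,interpolation=cv2.INTER_CUBIC))
cv2.imwrite('pics/e2.png',cv2.resize(im[150:250,215:345],None,fx=6,fy=6,interpolation=cv2.INTER_CUBIC))
```

```text
(no output)
```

View pics/e2.png

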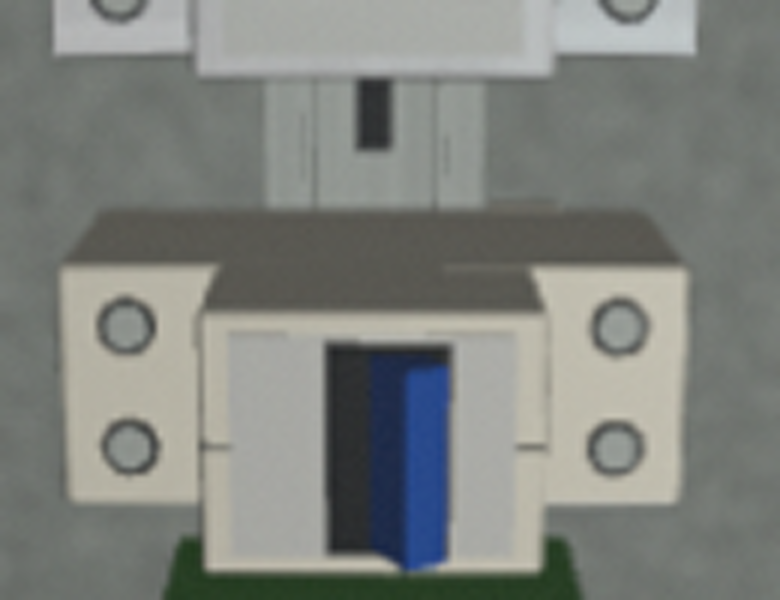

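View pics/e1.png

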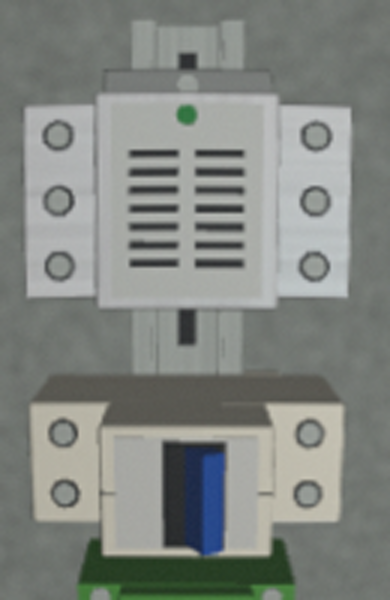

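Run:
```python
from plan import *
p=np.load('pics/e.npy')
n=rail().apply([0,0,1])
def f(u,v,h,sc=6,o=(215,150)):
    r=ray('wrist',(o[0]+(u+.5)/sc-.5,o[1]+(v+.5)/sc-.5),p); pl=RM+n*h
    return np.round(rail().inv().apply(r[0]+r[1]*(((pl-r[0])@n)/(r[1]@n))-RM)*1000,1)[:2]
print('rail',f(266,150,0),f(487,150,0))
print('rail top',f(132,60-15,0,3,(215,60)),f(243,45,0,3,(215,60)))
for u,v in ((203,311),(546,311),(203,572),(546,572),(197,75),(553,75)): print('nose',f(u,v,.072))
for u,v in ((97,95),(276,95),(97,307),(276,307)): print('psu',f(u,v,.072,3,(215,60)))
print('shoulder',f(60,266,.044),f(688,266,.044))
```

```text
rail [-18.   23.1] [17.8 23.1]
rail top [-17.6 119.9] [ 17.3 119.8]
nose [-22.   13.8]
nose [21.5 13.8]
nose [-23.  -21.6]
nose [ 22.3 -21.7]
nose [-22.1  44. ]
nose [21.9 43.9]
psu [-21.9  96.5]
psu [21.5 96.4]
psu [-22.5  44. ]
psu [21.8 43.9]
shoulder [-44.9  13.7] [44.1 13.5]
```

Run:
```python
from plan import *
ctrl.move_gripper(.068,20)
ctrl.move_straight(onrail([-.0015,-.004,.048]),feed=.15); st('down'); print(inrail())
ctrl.move_gripper(0.03,20); st('grip'); print(inrail())
p=inrail()/1000
ctrl.move_straight(onrail([p[0],-.0265,.048]),feed=.06); st('slid'); print(inrail())
snap('pics/f.png')
```

```text
down t 6.58 p [0.5935 0.0118 0.1366] F [-0.6  0.5 -0.2] gap 0.0679
[-1.79 -3.39 48.1 ]
grip t 7.33 p [0.5939 0.0112 0.1367] F [-0.8 -0.5 -0.7] gap 0.0298
[-1.49 -3.98 48.  ]
slid t 7.86 p [ 0.5938 -0.0118  0.1367] F [-1.   0.9  0.6] gap 0.0295
[ -1.54 -27.03  48.  ]
```

View pics/f.png

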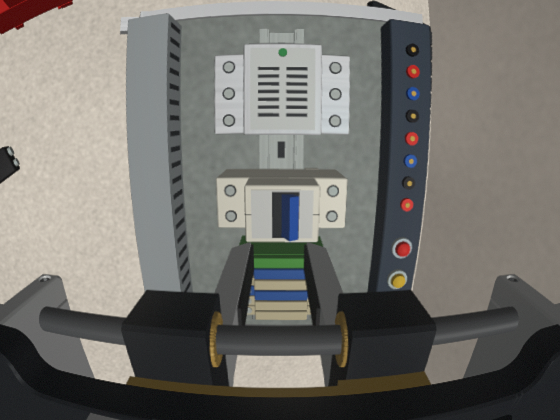

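Run:
```python
from plan import *
p=np.load('pics/f.npy')
print('tcp',proj('wrist',p[0],p), inrail(p[0]))
for y in (-.004,-.025): print(y,proj('wrist',onrail([0,y,.072]),p))
im=cv2.imread('pics/f.png');cv2.imwrite('pics/f1.png',cv2.resize(im[160:320,200:360],None,fx=3.7,fy=3.7,interpolation=cv2.INTER_CUBIC))
n=rail().apply([0,0,1])
r=ray('wrist',(282,213),p)
for h in (.072,.09,.1): 
    pl=RM+n*h; print(h,inrail(r[0]+r[1]*(((pl-r[0])@n)/(r[1]@n))))
```

```text
tcp [279.84783681 236.38993165] [ -1.54 -27.03  48.  ]
-0.004 [282.57127832 213.88435422]
-0.025 [282.47313023 246.42527806]
0.072 [-0.34 -3.45 72.  ]
0.09 [-0.54  1.62 90.  ]
0.1 [ -0.64   4.44 100.  ]
```

View pics/f1.png

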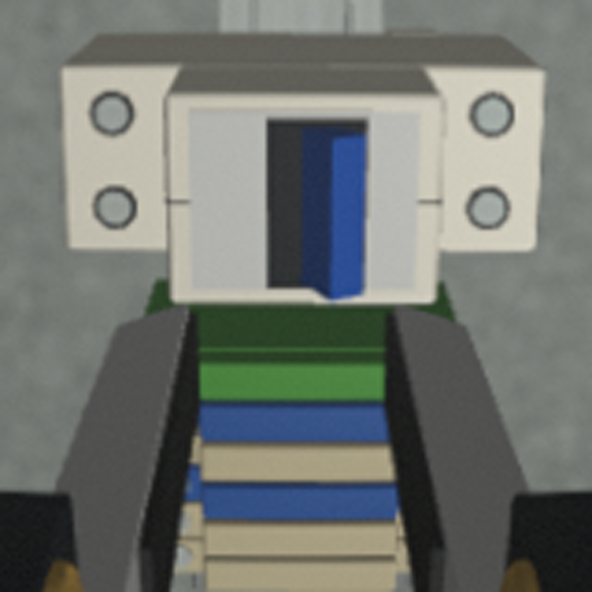

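```bash
python3 - <<'E'
from plan import *
p=np.load('pics/f.npy')
T=R.from_rotvec(p[1])
for g,(u0,u1),v in ((.0295,(251,304.6),244),(.094,(201,357.5),243)):
    for u,s in ((u0,-1),(u1,1)):
        o,d=ray('wrist',(u,v),p); o=T.inv().apply(o-p[0]); d=T.inv().apply(d)
        t=(s*g/2-o[1])/d[1]; print(g,np.round((o+d*t)*1000,1))
E
python3 - <<'E'
import cv2
im=cv2.imread('pics/c_relay.png')
cv2.imwrite('pics/g.png',cv2.resize(im[225:345,140:280],None,fx=5,fy=5,interpolation=cv2.INTER_CUBIC))
E
```

```text
0.0295 [ 17.4 -14.8 -59.6]
0.0295 [  5.9  14.8 -29.9]
0.094 [  8.1 -47.  -34.8]
0.094 [  6.7  47.  -31.3]
```

View pics/g.png

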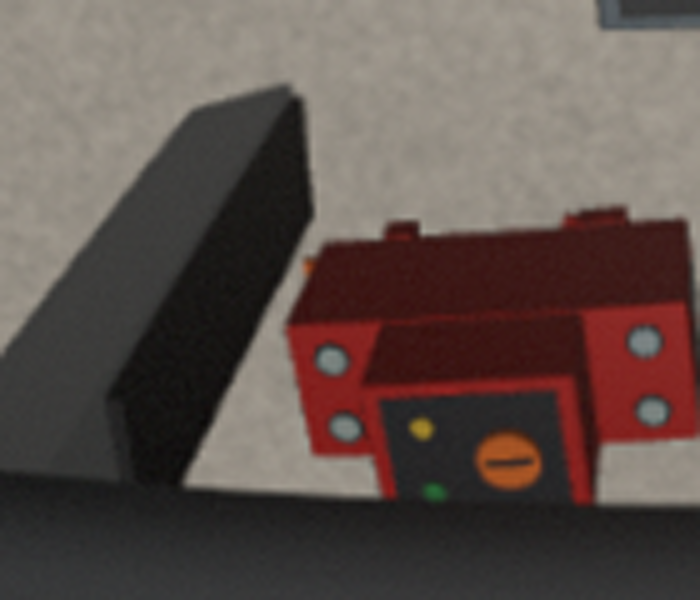

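Run:
```python
from plan import *
s=cams.grab_frame('scene'); t=cams.grab_frame('top')
p=np.array(ctrl.read_ee_pos())
u=proj('scene',p); print(u, proj('top',p), [proj('scene',p-R.from_rotvec(ctrl.read_ee_rot()).apply([0,0,k])) for k in (.0188,.033)])
x,y=int(u[0]),int(u[1]); c=s[y-70:y+40,x-75:x+75]
c=cv2.resize(c,None,fx=5,fy=5,interpolation=cv2.INTER_CUBIC); cv2.circle(c,(int((u[0]-x+75+.5)*5),int((u[1]-y+70+.5)*5)),4,(0,0,255),1)
cv2.imwrite('pics/i.png',c)
```

```text
[251.83269897 224.17730433] [275.81666718 150.7322763 ] [array([253.8132822 , 218.84065243]), array([255.31820445, 214.78566195])]
```

View pics/i.png

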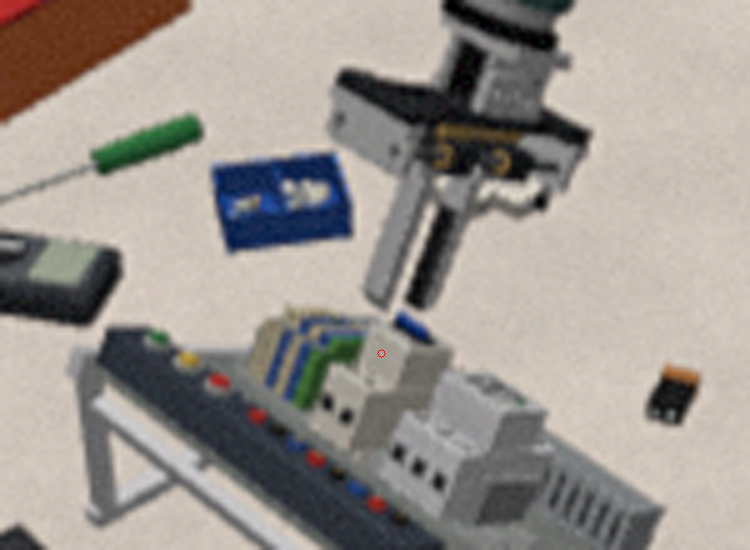

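Run:
```python
from plan import *
ctrl.move_gripper(.068,20)
ctrl.move_straight(onrail([0,-.027,.058]),feed=.1)
ctrl.move_straight(onrail([0,-.0045,.058]),feed=.1)
st('over');print(inrail())
o=np.array(ctrl.read_ee_rot())
for z in (.040,.030,.022,.017):
    ctrl.move_straight(onrail([0.0003,-.0045,z]),feed=.08); st('d'); print(inrail())
    if np.linalg.norm(ctrl.read_force())>6: break
print(rel(ctrl.read_ee_rot(),trv(rail(),1)))
snap('pics/j.png')
```

```text
over t 9.38 p [0.5904 0.0111 0.146 ] F [-0.3 -0.4  0.1] gap 0.0677
[-0.17 -4.14 57.8 ]
d t 9.76 p [0.5989 0.0104 0.13  ] F [ 0.3  0.2 -0.4] gap 0.0677
[-0.21 -4.85 39.72]
d t 10.03 p [0.6037 0.0106 0.1216] F [ 0.3 -0.4  0.1] gap 0.068
[ 0.08 -4.55 30.06]
d t 10.28 p [0.6075 0.0107 0.1145] F [-0.3  0.9 -0.6] gap 0.0678
[ 0.13 -4.52 22.03]
d t 10.53 p [0.6099 0.0107 0.11  ] F [-0.8  0.6  0.2] gap 0.0674
[ 0.15 -4.5  16.89]
0.019567895443621953
```

View pics/j.png

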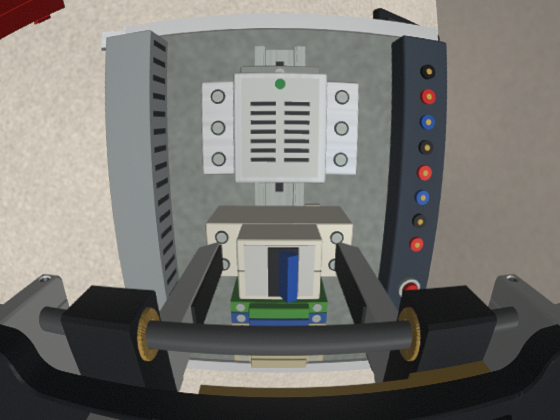

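The fingertips (~(220,247) and (337,245)) now straddle the breaker nose just above its shoulders. The real tips are about 33 mm behind the reported TCP, so I use that offset from here on.

Run:
```python
from plan import *
ctrl.move_gripper(0.035,25); st('grip'); print(inrail())
p=inrail()/1000
ctrl.move_straight(onrail([p[0],-.0262,p[2]]),feed=.06); st('slid'); print(inrail())
ctrl.move_gripper(.068); st('open'); print(inrail())
snap('pics/k.png')
```

```text
grip t 11.07 p [0.6102 0.0107 0.1103] F [0.1 0.7 0.8] gap 0.0445
[ 0.54 -4.52 17.08]
slid t 11.57 p [ 0.6101 -0.0098  0.1104] F [ 1.7  5.5 -2.7] gap 0.045
[  0.48 -25.04  17.15]
open t 12.14 p [ 0.6102 -0.0113  0.1103] F [-0.7 -0.7  0.1] gap 0.0682
[  0.54 -26.45  17.08]
```

View pics/k.png

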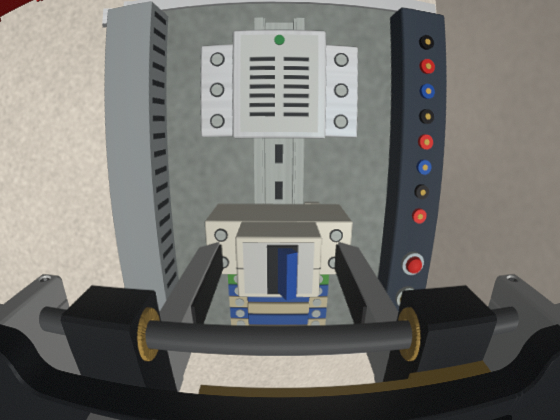

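```bash
cat > p2.py <<'E'
from plan import *
H=.014
g=frame(np.radians(16),0)
hk=rail(np.radians(20))
def hook(X,Z,y=.0205): # relay origin so that lip top corner sits at relay (X,Z)
    return onrail([.0175,y,0])-hk.apply([X,0,Z])
def tcp(o,Ro): return o+Ro.apply([0,0,H])
E
python3 - <<'E'
from p2 import *
q0=np.array(ctrl.read_joint_pos()); print(np.round(q0,2))
up=ik(onrail([0,-.026,.09]),trv(rail(),1),q0); 
pts=[('up',onrail([0,-.026,.09]),trv(rail(),1)),('w1',np.array([.55,.1,.24]),trv(frame(0.1,.1),1)),('E',np.array([.431,.322,.10]),trv(g,1)),('F',np.array([.431,.322,.022]),trv(g,1)),('G',np.array([.431,.322,.2]),trv(g,1)),
('w2',np.array([.53,.17,.27]),trv(frame(.1,0),1)),('w3',tcp(hook(.0105,-.07),hk),trv(hk,1)),('I',tcp(hook(.0105,0),hk),trv(hk,1)),('J',tcp(hook(.017,0),hk),trv(hk,1)),('K',onrail([0,.0205,H]),trv(rail(),1))]
for sd in ([.6,.5,-1.,2.,1,.7,-1.1],):
  q=q0;Q=[q0]
  for n,p,o in pts:
    q=ik(p,o,.6*q+.4*np.array(sd)); print(n,np.round(p,3),None if q is None else np.round(q,2))
    Q.append(q)
  print(chk(Q[1:4],5)); print(chk(Q[5:8],5))
np.save('Q2.npy',Q)
E
```

```text
[ 0.66  0.74 -1.08  2.22  1.71  0.69 -1.64]
up [ 0.575 -0.011  0.174] [ 0.74  0.55 -1.13  2.24  1.45  0.58 -1.46]
w1 [0.55 0.1  0.24] [ 0.51  0.61 -1.21  1.78  0.69  1.13 -0.81]
E [0.431 0.322 0.1  ] [-0.06  0.79 -1.05  1.89  0.84  0.99 -1.22]
F [0.431 0.322 0.022] [-0.12  0.89 -0.95  1.94  0.98  0.86 -1.33]
G [0.431 0.322 0.2  ] [ 0.01  0.68 -1.16  1.78  0.68  1.16 -1.09]
w2 [0.53 0.17 0.27] [ 0.34  0.63 -1.19  1.63  0.6   1.3  -0.85]
w3 [0.611 0.036 0.185] [ 0.54  0.7  -1.09  1.76  0.8   1.02 -0.83]
I [0.621 0.036 0.116] [ 0.48  0.78 -1.    1.81  0.91  0.92 -0.91]
J [0.614 0.036 0.115] [ 0.48  0.77 -0.99  1.82  0.9   0.9  -0.92]
K [0.611 0.036 0.107] [ 0.58  0.79 -1.14  2.22  1.7   0.81 -1.72]
[[ 0.575 -0.011  0.174]
 [ 0.595 -0.007  0.19 ]
 [ 0.596  0.013  0.204]
 [ 0.58   0.049  0.219]
 [ 0.55   0.1    0.24 ]
 [ 0.55   0.1    0.24 ]
 [ 0.534  0.16   0.205]
 [ 0.509  0.219  0.17 ]
 [ 0.474  0.273  0.135]
 [ 0.431  0.322  0.1  ]]
[[0.431 0.322 0.2  ]
 [0.462 0.288 0.217]
 [0.488 0.251 0.234]
 [0.511 0.211 0.252]
 [0.53  0.17  0.27 ]
 [0.53  0.17  0.27 ]
 [0.556 0.138 0.248]
 [0.578 0.104 0.226]
 [0.597 0.07  0.205]
 [0.611 0.036 0.185]]
```

Run:
```python
from p2 import *
Q=np.load('Q2.npy')
ctrl.set_joints(Q[1]);ctrl.set_joints(Q[2]);ctrl.set_joints(Q[3]); st('E')
ctrl.move_straight(np.array([.4305,.322,.045]),feed=.15); st('pre')
snap('pics/l.png')
```

```text
E t 14.45 p [0.4323 0.3205 0.1001] F [ 1.2  0.1 -0.1] gap 0.0681
pre t 14.97 p [0.431  0.3219 0.0454] F [0.4 0.2 0.8] gap 0.0677
```

View pics/l.png

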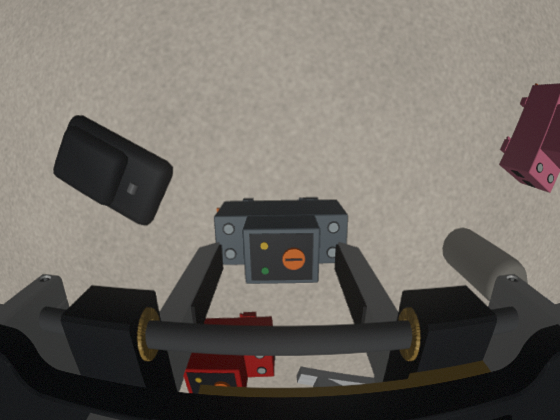

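Run:
```python
from p2 import *
p=np.load('pics/l.npy')
c=np.array([onz('wrist',uv,.08,p) for uv in ((245,228.5),(318,228.5),(317.5,282),(246,283))])
print(c.mean(0),p[0],[np.linalg.norm(c[i]-c[i-1]).round(4) for i in range(4)],np.degrees(np.arctan2(*(c[1]+c[2]-c[0]-c[3])[[1,0]])))
```

```text
[0.43142489 0.32224188 0.08      ] [0.43103852 0.32185375 0.04540182] [np.float64(0.0354), np.float64(0.042), np.float64(0.0347), np.float64(0.0439)] 16.338716484062555
```

Good agreement (0.4 mm). Descend and grip.

Run:
```python
from p2 import *
for z in (.03,.024,.0215):
    ctrl.move_straight(np.array([.431,.3222,z]),feed=.1); st()
    if abs(ctrl.read_force()[2])>5: break
ctrl.move_gripper(.035,40); st('grip'); print(rel(ctrl.read_ee_rot(),trv(g,1)))
p=np.array(ctrl.read_ee_pos()); np.save('grip.npy',p)
ctrl.move_straight(p+[0,0,.06],feed=.15); st('up'); snap('pics/n.png')
```

```text
t 15.32 p [0.4311 0.3221 0.0302] F [0.  0.  0.5] gap 0.0678
 t 15.57 p [0.4309 0.3221 0.0239] F [ 0.7 -0.6  0.3] gap 0.0682
 t 15.82 p [0.4309 0.3222 0.0214] F [ 0.   0.3 -0.5] gap 0.0682
grip t 16.31 p [0.4316 0.3225 0.0217] F [0.8 1.2 0.6] gap 0.0448
0.06870978284011957
up t 16.86 p [0.4314 0.3217 0.0811] F [-0.8 -0.3 -2.4] gap 0.0446
```

View pics/n.png

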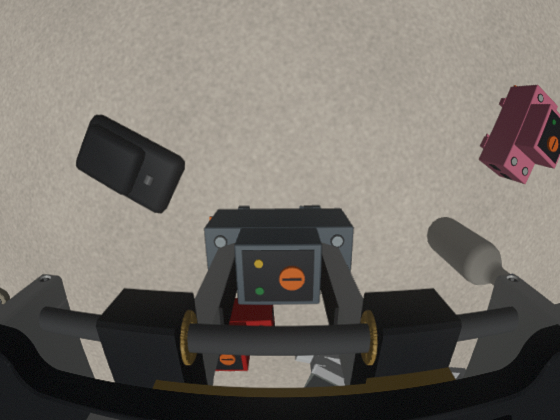

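```bash
cat >> p2.py <<'E'
H=.0137
RM[:]=RM+rail().apply([.0003,0,0])
Y=.0185
def cur(): # lip top corner in relay frame from the present pose (mm) + tilt deg
    Rt=R.from_rotvec(ctrl.read_ee_rot()).as_matrix(); Rr=R.from_matrix(np.c_[Rt[:,1],Rt[:,0],-Rt[:,2]])
    o=np.array(ctrl.read_ee_pos())-Rr.apply([0,0,H]); c=Rr.inv().apply(onrail([.0175,0,0])-o)
    e=(rail().inv()*Rr).as_rotvec()
    return np.round(c*1000,2),np.round(np.degrees(e),2),inrail(o)
E
python3 - <<'E'
from p2 import *
Q=np.load('Q2.npy')
w3p=tcp(hook(.0105,-.09,Y),hk); w3=ik(w3p,trv(hk,1),Q[7]); print(np.round(w3,2)); print(chk([Q[5],Q[6],w3],4)[-4:])
ctrl.set_joints(Q[5]);ctrl.set_joints(Q[6]);ctrl.set_joints(w3); st('w3'); print(cur())
ctrl.move_straight(tcp(hook(.0105,-.03,Y),hk),feed=.15,frame=trv(hk,1)); ctrl.sleep(.1); st(); print(cur()); snap('pics/o.png')
cv2.imwrite('pics/o_s.png',cams.grab_frame('scene')[170:310,180:340])
E
```

```text
[ 0.55  0.68 -1.11  1.74  0.77  1.05 -0.8 ]
[[0.53  0.17  0.27 ]
 [0.562 0.127 0.247]
 [0.588 0.081 0.225]
 [0.609 0.034 0.205]]
w3 t 18.96 p [0.608  0.0366 0.2049] F [-0.5  2.1 -1.9] gap 0.0451
(array([ 10.98, -21.73, -90.29]), array([ 0.18, 20.01,  0.15]), array([38.04, 21.46, 88.67]))
 t 19.61 p [0.6177 0.0349 0.1466] F [-1.   0.2 -2.1] gap 0.0448
(array([  9.39, -19.71, -31.29]), array([ 0.06, 19.87,  0.04]), array([19.3 , 19.67, 32.64]))
```

View pics/o.png

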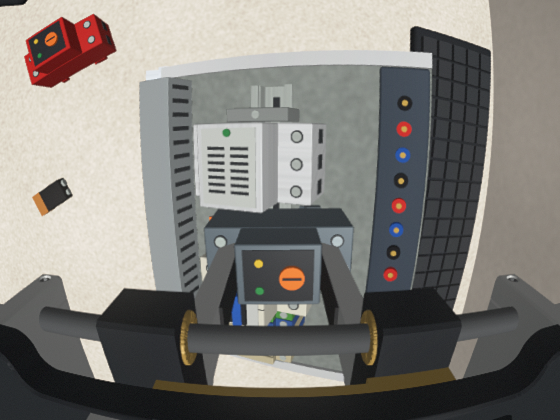

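```bash
cat >> p2.py <<'E'
OFF=np.zeros(3)
def goto(X,Z,feed=.05,off=(0,0,0),th=20):
    Rr=rail(np.radians(th)); o=onrail([.0175,Y,0])-Rr.apply([X,0,Z])
    ctrl.move_straight(o+Rr.apply([0,0,H])+np.array(off),feed=feed,frame=trv(Rr,1))
    return o+Rr.apply([0,0,H])
E
python3 - <<'E'
from p2 import *
F0=np.array(ctrl.read_force())
t=goto(.0105,-.010,.1); ctrl.sleep(.1); off=t-np.array(ctrl.read_ee_pos()); print('off',off)
for Z in (-.006,-.004,-.003,-.002,-.0012,-.0005,.0003,.001,.0018,.0026):
    goto(.0105,Z,.04,off); ctrl.sleep(.05)
    f=rail().inv().apply(np.array(ctrl.read_force())-F0); c=cur(); print(Z,np.round(f,1),c[0],c[1])
    if np.linalg.norm(f)>4: break
st(); np.save('off.npy',off); snap('pics/q.png')
E
```

```text
off [-5.75269715e-05 -1.67711318e-04 -2.63175446e-05]
-0.006 [-1.1 -0.9 -0.3] [ 10.59 -18.3   -5.98] [-0. 20. -0.]
-0.004 [-0.6 -1.2  0.1] [ 10.59 -18.35  -3.97] [ 0. 20.  0.]
-0.003 [-0.5 -0.6 -0.2] [ 10.56 -18.29  -2.96] [-0. 20. -0.]
-0.002 [ 0.  -0.8 -0.5] [ 10.57 -18.33  -1.94] [ 0. 20. -0.]
-0.0012 [-0.3 -0.8  0.5] [ 10.59 -18.38  -1.17] [0.e+00 2.e+01 1.e-02]
-0.0005 [-0.7 -0.8 -0.9] [ 10.6  -18.32  -0.44] [ 0. 20. -0.]
0.0003 [-0.4  0.5  0.1] [ 10.6  -18.34   0.38] [ 0.   20.01  0.  ]
0.001 [ 0.3 -1.5  2.2] [ 10.44 -18.41   0.74] [-0.   19.98  0.  ]
0.0018 [ 1.  -2.4  8.6] [ 10.42 -18.45   0.89] [-3.000e-02  1.997e+01  1.000e-02]
 t 22.86 p [0.6213 0.0337 0.1146] F [-3.  -1.7  6.2] gap 0.0446
```

View pics/q.png

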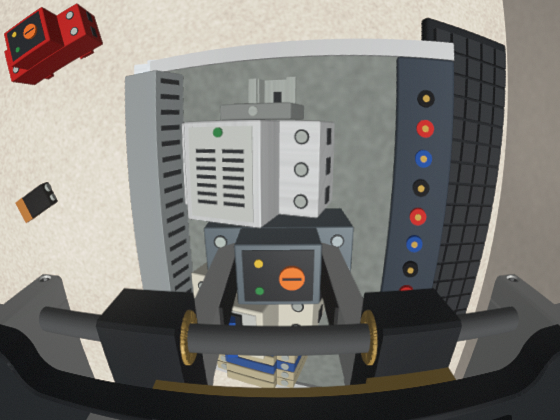

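Run:
```python
from p2 import *
off=np.load('off.npy'); F0=np.array([-1.6,-.3,-2.2])
Z=.0003
goto(.0105,Z,.04,off)
for X in (.012,.0135,.0145,.0155,.0162,.0168,.0174,.018,.0186,.0192):
    goto(X,Z,.04,off); ctrl.sleep(.05)
    f=rail().inv().apply(np.array(ctrl.read_force())-F0); c=cur(); print(X,np.round(f,1),c[0],c[1])
    if np.linalg.norm(f)>5: break
st()
snap('pics/r.png')
```

```text
0.012 [ 1.6 -0.2 -2.5] [ 12.26 -18.29   0.53] [ 0.   20.02  0.  ]
0.0135 [ 1.5  0.4 -0.1] [ 13.61 -18.36   0.32] [ 0. 20.  0.]
0.0145 [ 2.2  0.1 -0.7] [ 14.56 -18.34   0.28] [-0. 20.  0.]
0.0155 [ 2.  -0.2 -1.3] [ 15.57 -18.35   0.31] [ 0. 20.  0.]
0.0162 [ 1.   0.2 -0.9] [ 16.28 -18.33   0.31] [-0. 20.  0.]
0.0168 [ 0.8  1.3 -0.9] [ 16.86 -18.34   0.31] [ 0. 20.  0.]
0.0174 [ 1.6 -0.4 -0.4] [ 17.39 -18.31   0.3 ] [ 0.   19.99 -0.  ]
0.018 [ 2.3  0.3 -1.8] [ 17.59 -18.3    0.24] [ 1.000e-02  1.995e+01 -1.000e-02]
0.0186 [ 4.4 -0.6 -5.3] [ 17.74 -18.37   0.18] [ 2.000e-02  1.991e+01 -1.000e-02]
 t 25.86 p [0.614  0.0336 0.1143] F [ 4.8 -0.9 -4.8] gap 0.0452
```

Run:
```python
from p2 import *
off=np.load('off.npy'); F0=np.array([-1.6,-.3,-2.2])
print(np.round(ctrl.read_joint_pos(),2))
goto(.0176,.0003,.04,off); ctrl.sleep(.1)
for th in (17,14,11,9,7,5.5):
    goto(.0175,.0004,.04,off,th)
    f=rail().inv().apply(np.array(ctrl.read_force())-F0); c=cur(); print(th,np.round(f,1),c[0],c[1],c[2])
    if np.linalg.norm(f)>35: print('stop');break
st(); print(np.round(ctrl.read_joint_pos(),2)); snap('pics/s.png')
```

```text
[ 0.49  0.77 -1.    1.83  0.91  0.91 -0.93]
17 [ 4.   0.2 -3.9] [ 17.78 -18.6    0.19] [ 0.02 17.    0.08] [ 0.41 18.57  5.03]
14 [ 3.4  0.7 -2.7] [ 17.88 -18.55   0.2 ] [-0.   14.05  0.08] [ 0.08 18.53  4.14]
11 [ 3.9  1.7 -1.4] [ 17.65 -18.57   0.11] [-1.000e-02  1.105e+01  8.000e-02] [ 0.13 18.55  3.27]
9 [ 2.9  1.  -0. ] [ 17.86 -18.22   0.34] [-0.05  9.1   0.04] [-0.2  18.21  2.48]
7 [ 1.8 -0.3  0.3] [ 17.98 -18.06   0.48] [-0.05  7.12  0.03] [-0.41 18.06  1.74]
5.5 [0.6 1.2 0.1] [ 18.02 -18.05   0.57] [-0.04  5.62 -0.  ] [-0.49 18.05  1.18]
 t 27.76 p [0.6118 0.0333 0.1086] F [-1.1  0.9 -1.8] gap 0.0448
[ 0.43  0.65 -0.84  2.12  1.38  0.56 -1.43]
```

View pics/s.png

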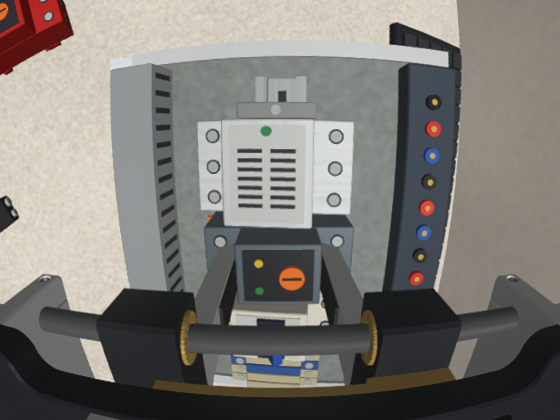

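Run:
```python
from p2 import *
off=np.load('off.npy'); F0=np.array([-1.6,-.3,-2.2])
for th,Z in ((4,.0005),(3,.0006),(2,.0007),(1,.0008),(0.3,.0009),(0,.001)):
    goto(.0175,Z,.04,off,th)
    f=rail().inv().apply(np.array(ctrl.read_force())-F0); c=cur(); print(th,np.round(f,1),c[0],c[1],c[2],np.round(ctrl.read_wrist_torque(),2))
    if np.linalg.norm(f)>40: print('stop');break
ctrl.sleep(.3); print(cur()); st()
```

```text
4 [ 0.4  1.1 -2.8] [ 18.03 -18.02   0.81] [-0.03  4.11  0.01] [-0.55 18.01  0.47] [ 0.07  0.83 -0.03]
3 [-1.3  0.7 -4.3] [ 18.23 -18.04   0.96] [-0.02  3.12 -0.01] [-0.75 18.04  0.02] [ 0.05  0.76 -0.1 ]
2 [-0.9  0.2 -3.1] [ 18.15 -18.11   0.87] [-0.02  2.1  -0.  ] [-0.67 18.11 -0.21] [-0.01  1.18 -0.02]
1 [-1.1  0.3 -1.4] [ 17.75 -18.24   0.8 ] [-0.01  1.06  0.03] [-0.27 18.23 -0.47] [-0.17  1.27 -0.01]
0.3 [ 1.  -0.3  1.5] [ 17.   -18.33   0.73] [-0.01  0.29  0.01] [ 0.49 18.33 -0.65] [-0.18  0.95 -0.02]
0 [ 1.2 -0.4  8.2] [ 17.01 -18.38   0.61] [-0.01 -0.04  0.02] [ 0.48 18.37 -0.62] [-0.25  0.93 -0.15]
(array([ 17.  , -18.33,   0.6 ]), array([-0.02, -0.04,  0.01]), array([ 0.49, 18.32, -0.61]))
 t 29.61 p [0.6122 0.0335 0.1069] F [-4.9 -1.1  6.3] gap 0.0449
```

Run:
```python
from p2 import *
off=np.load('off.npy'); F0=np.array([-1.6,-.3,-2.2])
for th,Z in ((-0.5,.0014),(-.8,.0018),(0,.0009)):
    goto(.0172,Z,.04,off,th)
    f=rail().inv().apply(np.array(ctrl.read_force())-F0); c=cur(); print(th,np.round(f,1),c[0],c[1],c[2],np.round(ctrl.read_wrist_torque(),2))
ctrl.sleep(.1)
ctrl.move_gripper(.068); st('open')
print(cur())
p=inrail()/1000
ctrl.move_straight(onrail([p[0],p[1],.06]),feed=.15); ctrl.sleep(.1); st('up'); snap('pics/u.png')
cv2.imwrite('pics/u_s.png',cv2.resize(cams.grab_frame('scene')[195:300,190:330],None,fx=5,fy=5,interpolation=cv2.INTER_CUBIC))
```

```text
-0.5 [-0.1 -0.9 15.2] [ 16.75 -18.38   0.49] [-0.04 -0.57  0.06] [ 0.73 18.36 -0.67] [-0.48  1.16 -0.2 ]
-0.8 [ 0.5 -1.7 22.5] [ 16.61 -18.28   0.42] [-0.06 -0.9   0.08] [ 0.87 18.26 -0.7 ] [-0.66  1.37 -0.27]
0 [ 1.8 -0.8  5.5] [ 16.93 -18.24   0.81] [-0.02 -0.03 -0.02] [ 0.58 18.24 -0.82] [-0.23  1.   -0.12]
open t 31.02 p [0.6122 0.0336 0.1065] F [-1.7  0.6  0.4] gap 0.0681
(array([ 17.2 , -18.37,   0.95]), array([ 0., -0., -0.]), array([ 0.3 , 18.37, -0.95]))
up t 31.59 p [0.5901 0.0333 0.1475] F [-0.3  0.7 -0. ] gap 0.0682
```

View pics/u.png

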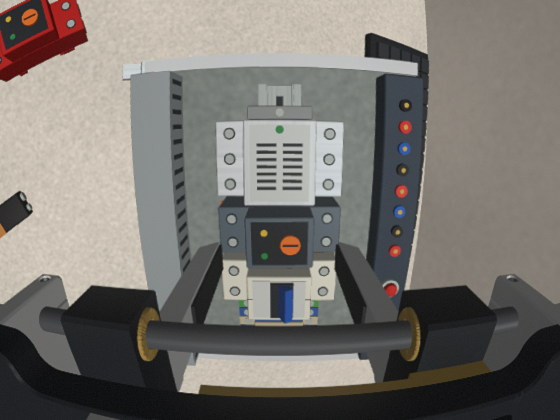

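View pics/u_s.png

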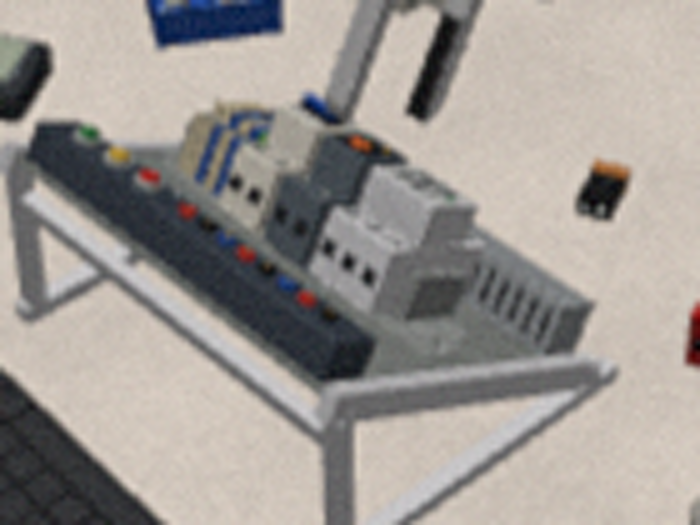

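Run:
```python
from p2 import *
ctrl.move_straight(onrail([0,-.0255,.06]),feed=.12)
ctrl.move_straight(onrail([0.0002,-.0252,.022]),feed=.15); st('dn'); print(inrail())
ctrl.move_straight(onrail([0.0002,-.0252,.0165]),feed=.08); st('dn'); print(inrail())
ctrl.move_gripper(.035,40); st('grip')
F0=rail().inv().apply(ctrl.read_force()); p=inrail()/1000
for y in (-.021,-.0185,-.016,-.0135,-.0122,-.0112,-.0102,-.0092,-.0082,-.0072):
    ctrl.move_straight(onrail([p[0],y,p[2]]),feed=.06)
    f=rail().inv().apply(ctrl.read_force())-F0; print(y,np.round(f,1),inrail())
    if f[1]<-14: break
ctrl.sleep(.1); print(inrail()); snap('pics/v.png'); st()
```

```text
dn t 32.61 p [ 0.6074 -0.0084  0.1143] F [-0.3  0.5  1.1] gap 0.0681
[ -0.35 -23.6   21.93]
dn t 32.86 p [ 0.6103 -0.0097  0.1104] F [0.6 0.1 0.2] gap 0.068
[  0.42 -24.89  17.04]
grip t 33.35 p [ 0.6103 -0.0101  0.11  ] F [-1.6 -0.7  4. ] gap 0.0445
-0.021 [ 0.1 -2.5 -0.5] [  0.21 -21.74  16.74]
-0.0185 [-1.5 -2.4 -0.5] [  0.21 -18.99  16.72]
-0.016 [-0.7 -3.7  0.4] [  0.24 -16.85  16.73]
-0.0135 [-1.7 -3.3 -0. ] [  0.26 -14.05  16.73]
-0.0122 [-0.8 -4.6  0.9] [  0.26 -12.62  16.71]
-0.0112 [-1.  -3.5  0.5] [  0.26 -11.55  16.71]
-0.0102 [-1.  -5.   0.5] [  0.22 -11.28  16.7 ]
-0.0092 [-0.4 -6.1  1.9] [  0.25 -11.35  16.71]
-0.0082 [-0.7 -8.1  3.6] [  0.23 -11.4   16.69]
-0.0072 [ -0.3 -10.    4.7] [  0.26 -11.44  16.7 ]
[  0.23 -11.47  16.69]
 t 36.0 p [0.6104 0.0038 0.11  ] F [ -4.5 -10.1   7.2] gap 0.0447
```

View pics/v.png

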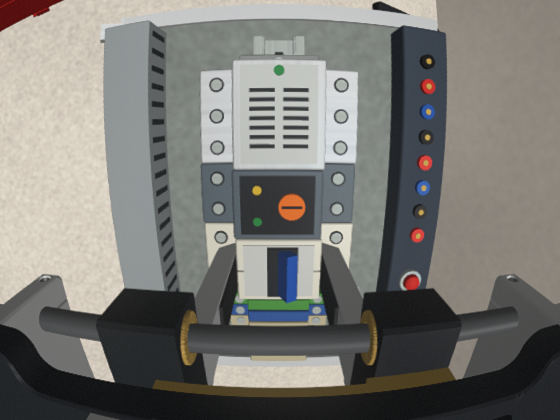

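Run:
```python
from p2 import *
p=inrail()/1000
ctrl.move_straight(onrail([p[0],-.0105,p[2]]),feed=.06); print(inrail(),np.round(ctrl.read_force(),1))
ctrl.move_gripper(.068); print(inrail())
ctrl.move_straight(onrail([0,-.0112,.08]),feed=.15)
ctrl.sleep(.15); st('up'); snap('pics/x.png')
im=cv2.imread('pics/x.png'); cv2.imwrite('pics/x1.png',cv2.resize(im[90:310,200:360],None,fx=2.7,fy=2.7,interpolation=cv2.INTER_CUBIC))
cv2.imwrite('pics/x_s.png',cv2.resize(cams.grab_frame('scene')[195:300,190:330],None,fx=5,fy=5,interpolation=cv2.INTER_CUBIC))
```

```text
[  0.25 -11.26  16.71] [-2.6 -4.9  3.9]
[  0.22 -10.13  16.65]
up t 37.54 p [0.5803 0.0039 0.1648] F [ 0.2 -0.2  0.8] gap 0.068
```

View pics/x1.png

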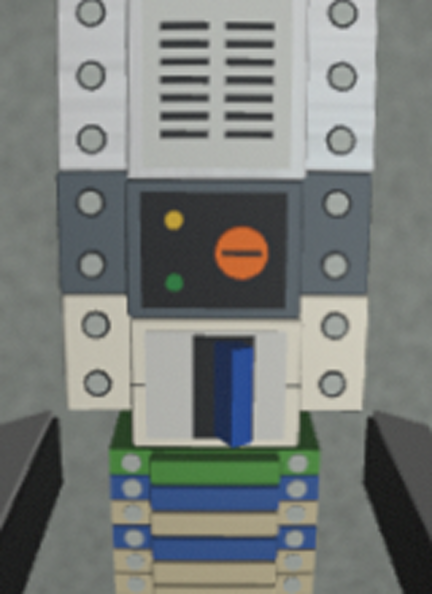

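View pics/x_s.png

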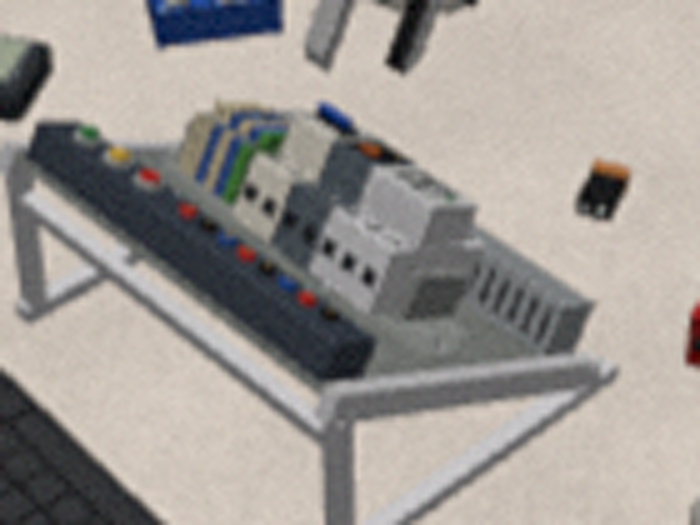

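Run:
```python
from p2 import *
q0=np.array(ctrl.read_joint_pos())
for L,p in ((-20,[.40,.0,.16]),(-10,[.40,-.0,.15]),(0,[.40,.0,.15])):
    q=ik(np.array(p),trv(frame(0,np.radians(L)),1),q0)
    if q is not None:
        print(L,np.round(q,2)); c=chk([q0,q],6); print(c); break
np.save('qv.npy',q)
```

```text
-20 [ 0.64  0.8  -1.19  1.85  0.57  1.35 -0.78]
[[ 0.58   0.004  0.165]
 [ 0.581 -0.028  0.152]
 [ 0.557 -0.046  0.138]
 [ 0.514 -0.046  0.129]
 [ 0.459 -0.029  0.134]
 [ 0.4    0.     0.16 ]]
```

Run:
```python
from p2 import *
ctrl.move_straight(onrail([-.02,-.0112,.13]),feed=.2)
q=np.load('qv.npy'); print(chk([np.array(ctrl.read_joint_pos()),q],6)[:,2])
ctrl.set_joints(q); ctrl.sleep(.1); st(); im,p=snap('pics/y.png')
for x,z in ((-.045,0),(-.052,-.0035),(-.0565,-.0035)): print(x,proj('wrist',onrail([x,.025,z]),p))
```

```text
[0.201 0.182 0.162 0.148 0.145 0.16 ]
 t 39.08 p [ 0.4    -0.0004  0.1598] F [0.2 0.2 0.3] gap 0.0683
-0.045 [507.390225  180.3171562]
-0.052 [500.70456938 178.60980684]
-0.0565 [496.09295665 177.7777415 ]
```

View pics/y.png

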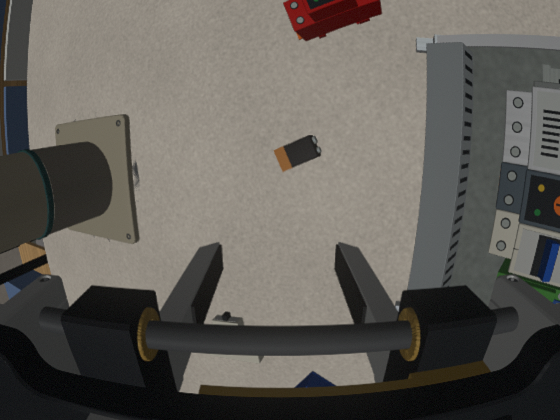

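Run:
```python
import cv2
im=cv2.imread('pics/y.png')
cv2.imwrite('pics/y1.png',cv2.resize(im[140:260,440:560],None,fx=5,fy=5,interpolation=cv2.INTER_CUBIC))
```

```text
(no output)
```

View pics/y1.png

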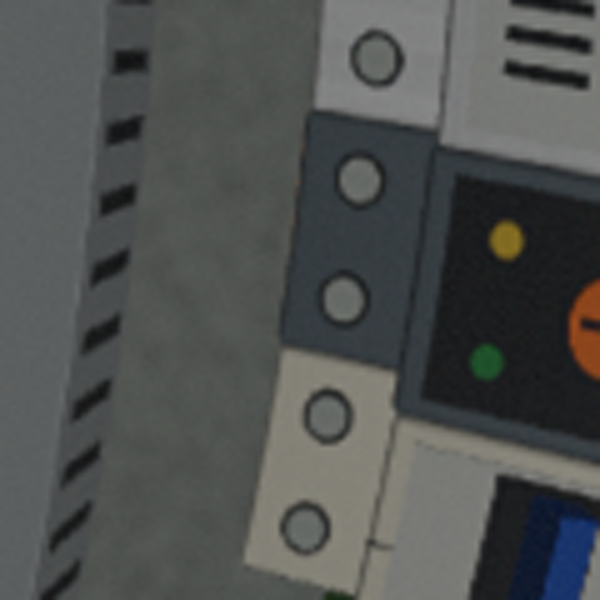

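Run:
```python
from p2 import *
st(); hand_in()
```

```text
t 39.12 p [ 0.4    -0.0004  0.16  ] F [0.1 0.7 0.9] gap 0.0677
the job is handed in; nothing more can be done
```

The relay is fitted on the rail between the power supply and the breaker, and I handed the job in at 39.1 s of the 54 s. `hand_in()` gives no verdict, so the results below are from my own checks.

**What I did**
- I slid the breaker to the far end against the terminals, which pushed back with about 5 N.
- I gripped the slate-grey relay by its nose, touched it down on the upper lip at a 20° tilt and drew it downslope until the claw met the lip.
- I swung it flat, pressed it with about 22 N, and let go.
- I gripped the breaker and pushed the row up tight; it stopped hard at breaker y of about -11.4 mm (expected -11).

**Last checks**
- **Row:** the pictures show power supply, relay and breaker flush, with no visible gap.
- **Angle and height:** relay tilt was about 0° while held. Its height was about 0.1 mm from the rail, measured against the touch contact.
- **Foot:** I judged it snapped in from the shift as the relay went flat. Also, the orange tab does not show past the shoulder, as it would if pushed out. The tab itself was hidden, so this is indirect.
- **Robot:** it stands clear, with wrist force about 0.

**What disagreed**
- **Fingertips:** the real tips sit about 33 mm behind the reported TCP. My first grasp on the breaker therefore closed on air above it; nothing was touched, and I used the measured offset from then on.
- **Rail height:** the touch-off on the rail came about 0.7 mm lower than computed, and I used the contact value.
- **Relay position:** the relay's lower edge looks about 0.8 mm further down the slope than its neighbours, within the claw's play and the 2.5 mm limit.

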